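# Centre the weighing tray and weigh a batch of sample jars

## Robot

A 6-joint arm with a two-finger parallel gripper is mounted at the origin on the work surface. World frame = base frame: x ahead of the robot, y to its left, z up, the work surface at z = 0. Lengths are in mm, angles in rad, forces in N, time in s.
With the tool pointing down it reaches from about 375 to 975 mm from the base axis. Payload 3.8 kg.
Tool frame: the origin (TCP) lies midway between the tips of the shut fingers; the grasp point (between the pads) lies 19 mm behind it (manip.hold_point_z is the distance from the TCP to the grasp point, in mm); z points along the fingers, y is the direction in which the jaws open and shut (so a half turn about z gives the same grasp; the last joint's range is limited). The gripper opens to 88 mm and grips with 3 to 60 N. Pads are 18 mm wide; open, the fingers measure 123 mm over their backs; the gripper's body (75 mm by 187 mm) begins 45 mm behind the grasp point.
Start: joints at [1.255, 0.264, 1.604, -0, 1.274, -0.037], TCP at [185.759, 648.931, 238.706] pointing down, gripper open.
Joint ranges: [-2.63, 2.63], [-0.94, 2.18], [0.31, 2.57], [-1.31, 4.45], [0, 2.66], [-2.55, 2.55]. Speed limits (rad/s): [2.57, 2.57, 3.14, 3.14, 3.14, 3.14].

## Interface

Orientations are given as [roll, pitch, yaw] about the fixed x, y, z axes, in that order (R = Rz(yaw) Ry(pitch) Rx(roll)).
In Python, from plant import telemetry, camera, manip gives the robot as it stands.
- The arm moves only by the shell command python3 -m crank 'ROWS'. ROWS is JSON, a list of rows, each an object of numbers: "x", "y", "z": the shift along the tool's x, y, z in m; "wx", "wy", "wz": the turn, a rotation vector about the tool's x, y, z in rad; "fingers": the opening, from 0 (shut) to 1 (fully open). A call has 1 to 5 rows; each row is the pose to reach, as a shift and turn from the pose commanded when the call began, along the tool's axes at that moment; what a row does not reach only later rows make up. A row lasts 1/12 s, in which the tool goes at most 41.7 mm and 7.16 degrees, less where a joint would pass 70% of its speed; a pose out of reach is approached as far as the arm can. A call with a gripper value outside its range is refused whole. The fingers move at their own pace and stop on an object; the grip force is fixed at half the most. Time passes only in rows, so rows that repeat a pose let the fingers close. It gives the time, the measured TCP pose, the force and the opening at its end, in the units of the state.
- telemetry.read_state(): the state, without advancing time (a new reading comes with each control period).
- camera(name): name is "scene" or "side" or "wrist"; returns a dict with "color" (400x640x3 uint8, red, green, blue), "depth" (400x640 float32, mm along the optical axis (not along the pixel's ray), 0 where there is no reading), "fx", "fy", "cx", "cy" (pixels), "world_to_cam" (4x4, takes a point from world to camera coordinates); the wrist camera has in their place "hand_eye" (4x4, takes a point from camera to tool coordinates, whose origin is the TCP and whose axes are the flange's). Camera axes: x right, y down, z forward; pixel columns grow to the right and rows downward; lengths in mm; the calibration is good to about 2 mm. A picture is of the moment at which its call begins: read the wrist's pose just before it.
- manip.close_job(): hands the job in, once; it reports no verdict.
The state is a dict: "time": time; "qpos": joint angles; "joint_velocities": joint speeds; "joint_torque": joint torques, N m; "tool_pos": TCP position; "orientation": TCP orientation; "ft_force": force on the tool from outside, world axes, zero at the start; "moment": the same for the moment, N m; "opening": finger opening in mm.
Only numpy, scipy, OpenCV 4.12 (cv2) and the standard library are available. Lean on these libraries where they do the work, as an engineer would, in place of code of your own. Each camera call takes 0.05 s, during which the arm holds its last target. There are 200 camera calls.

## Task

Get the platform balance ready and weigh the sample jars: if the steel check weight has been left on the platform, first stand it back on its wooden block, then tap the loose white tray along the platform, never lifting it, finishing with a tap on its left flank and then one on its right, until it lies wholly inside the black ring without covering any of it. With the tray still empty press the balance key to tare, then stand every jar upright in the tray, and with the tray still (or again) centred inside the ring press the key again to record the weight. Leave the reagent bottle, flask and beaker alone.

Things in the scene. Friction and masses are not known exactly. Their poses are not given: they have to be found in the camera images.
- mark (a point): Centre of the black ring on the fixed balance's steel platform (260 mm in x by 360 in y), at its top face, 45 mm above the bench; z up, x away from the robot, y to its left (turned up to 0.15 rad). Ring: inner radius 91.5, outer 98.5 mm, so a centred tray shows an even gap of 6.5 mm. Left and right flank mean +y and -y of this; the key is at the right.
- tray_mid (a point): Loose round white tray, 170 mm across, 21 mm high, 0.5 kg: solid disc 16 mm thick plus a lip 5 mm high and wide. Point on its axis, 10 mm above its underside; z up. Too wide to grasp: push its upright side with shut fingers; it slides at some 1 to 5 N (loaded up to 10) and stops when the push stops. Starts 55 to 85 mm left or right of the mark.
- weight_mid (a point): Steel check weight, 50 mm in diameter up to 45 mm height, then a neck and a 32 mm knob, 70 mm high in all, 0.5 kg. Point on its axis, 35 mm above its underside; z up. Present in about half the starts: it then stands on the platform across the mark from the tray, in its way. Grasp it across, fingers on the sides not facing the tray.
- spare_mid (a point): The same kind of check weight, same size and point, but standing at home on its wooden block from the start. Exactly one of the two check weights is present in a start: either this one (then nothing needs clearing; leave it there) or the one left on the platform.
- block_top (a point): Centre of the top of the check weight's wooden block, 100 by 100 mm and 12 mm high, fixed on the bench to the right of the balance, with a 62 mm circle drawn round this point. The weight belongs upright inside that circle, near its middle.
- key (a joint): Travel of the balance key, 0 up to 0.006 m fully down; it needs about 4 N for full travel and springs back. It counts as pressed above 0.004 m.
- key_top (a point): Centre of the top of the key: a grey round push button 32 mm across in a black housing on the grey control panel at the right end of the balance. Pressed straight down.
- reagent_center (a point): Bystander: tall amber reagent bottle, 68 mm wide, 170 mm high, at the far left. Point half-way up. Leave it alone.
- flask_center (a point): Bystander: conical glass flask, 80 mm wide at its foot, 125 mm high, at the far left. Point half-way up. Leave it alone.
- beaker_center (a point): Bystander: glass beaker, 72 mm wide, 90 mm high, at the right beyond the wooden block. Point half-way up. Leave it alone.
- jar1_mid (a point): Capped amber sample jar, 46 mm in diameter, 64 mm high, 0.12 kg. Point on its axis, 32 mm above its underside; z up. Two to four such jars stand on the bench to the left of the balance; the others are absent.
- jar2_mid (a point): Capped amber sample jar, 46 mm in diameter, 64 mm high, 0.12 kg. Point on its axis, 32 mm above its underside; z up. Two to four such jars stand on the bench to the left of the balance; the others are absent.
- jar3_mid (a point): Capped amber sample jar, 46 mm in diameter, 64 mm high, 0.12 kg. Point on its axis, 32 mm above its underside; z up. Two to four such jars stand on the bench to the left of the balance; the others are absent.
- jar4_mid (a point): Capped amber sample jar, 46 mm in diameter, 64 mm high, 0.12 kg. Point on its axis, 32 mm above its underside; z up. Two to four such jars stand on the bench to the left of the balance; the others are absent.
There are look-alikes about, which are no part of the job. Of the things that look like the part that bears tray_mid, the largest one is meant.

How it is judged:
By the outcome, as a careful person would: the job done as asked, in the order asked, and still so for the second after the job is handed in, with the robot touching nothing.
Of weight, spare only 1 to 1 are there at a start; the rules pass over those that are not, and their reading is None.
Of jar1, jar2, jar3, jar4 only 2 to 4 are there at a start; the rules pass over those that are not, and their reading is None.
At some moment in a run one of tray may be knocked a few centimetres aside while the robot is not near it.
It also fails if it takes over 210 s, if anything falls off the work surface, if the arm or the gripper's body presses on something with over 40 N, if the wrist force passes 120 N, or if a joint passes its speed limit or range.

## Working session

There is one attempt and no reset: what is moved stays moved. The work goes in short steps, Python scripts to look and compute and a shell command to move; the robot and the scene stay as the last step left them, time stands still between calls to the robot, and variables do not carry over. Pictures are saved under pics/ and viewed, about 12 in all and at most 16, crops included, and the job is handed in when it is done.

```bash
ls; mkdir -p pics; cat > h.py <<'E'
import numpy as np, cv2
from plant import telemetry, camera, manip
from scipy.spatial.transform import Rotation as R
def pose():
    s=telemetry.read_state(); T=np.eye(4); T[:3,:3]=R.from_euler('xyz',s['orientation']).as_matrix(); T[:3,3]=s['tool_pos']; return T
def shot(n):
    T=pose(); c=camera(n)
    c['c2w']=T@np.array(c['hand_eye']) if n=='wrist' else np.linalg.inv(np.array(c['world_to_cam']))
    return c
def save(c,name,crop=None,k=1):
    im=c['color'][:,:,::-1]
    if crop: im=im[crop[1]:crop[3],crop[0]:crop[2]]
    cv2.imwrite('pics/'+name,cv2.resize(im,None,fx=k,fy=k,interpolation=cv2.INTER_CUBIC))
def ray(c,uv,z):
    uv=np.atleast_2d(uv).astype(float)
    d=np.c_[(uv[:,0]-c['cx'])/c['fx'],(uv[:,1]-c['cy'])/c['fy'],np.ones(len(uv))]@c['c2w'][:3,:3].T
    o=c['c2w'][:3,3]; return o+d*((z-o[2])/d[:,2])[:,None]
def delta(p,yaw=None):
    "tool shift (m) and wz to bring TCP to world p (mm), keeping pointing-down"
    T=pose(); d=T[:3,:3].T@(np.array(p)-T[:3,3])/1000
    print('shift',d.round(4),'yaw',R.from_matrix(T[:3,:3]).as_euler('xyz').round(3))
E
python3 - <<'E'
from h import *
print(telemetry.read_state())
a=shot('scene');b=shot('side')
save(a,'scene0.png');save(b,'side0.png')
for c in(a,b): print(c['fx'],c['c2w'].round(2).tolist())
E
```

```text
pics
{'time': 0.0, 'qpos': array([ 1.25506698e+00,  2.64747842e-01,  1.60532993e+00,  8.86729705e-07,
        1.27365911e+00, -3.68768861e-02]), 'joint_velocities': array([ 1.01546390e-05,  4.98970055e-04,  8.76182216e-04,  2.14692741e-04,
        1.61657425e-04, -4.28136935e-04]), 'joint_torque': array([ 1.50921820e-03, -5.02108705e+01, -3.56870663e+01,  7.27531454e-02,
        2.94491986e-02, -1.54538229e-04]), 'tool_pos': array([185.57137145, 648.28505302, 237.41535174]), 'orientation': array([-3.13944992e+00, -7.99008884e-05,  2.86273984e+00]), 'ft_force': array([-0.51365728,  0.19544482,  0.44964177]), 'moment': array([0.03653311, 0.0161224 , 0.0585047 ]), 'opening': 88.14670340853631}
462.36388593288086 [[-0.7, 0.59, -0.4, 1061.94], [0.71, 0.58, -0.39, 468.44], [0.0, -0.56, -0.83, 1121.34], [0.0, 0.0, 0.0, 1.0]]
372.671904433495 [[-1.0, -0.01, 0.03, 504.88], [-0.03, 0.56, -0.83, 900.61], [-0.01, -0.83, -0.56, 710.9], [0.0, 0.0, 0.0, 1.0]]
```

View pics/scene0.png

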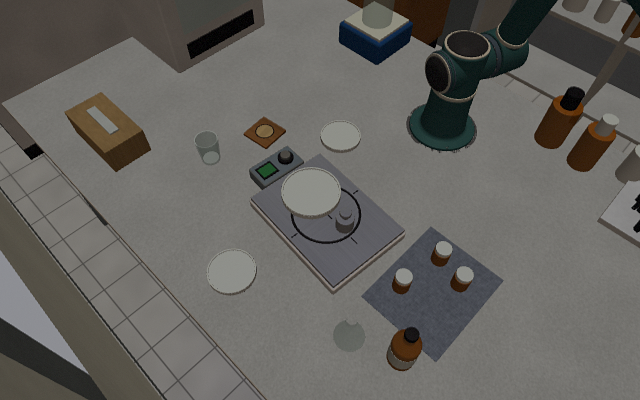

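View pics/side0.png

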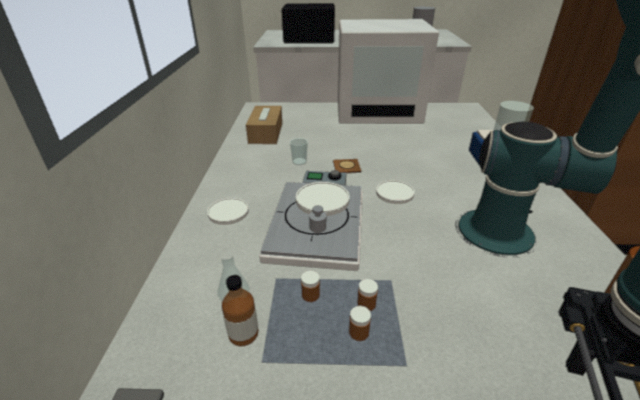

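Scene view: candidates for the tray are the white discs at (311,192), on the platform and largest, and the smaller bench dishes at (340,136) and (232,271). I choose (311,192). The weight stands on the platform at (345,219), so it has to be cleared to the block at (264,131), and the block is empty. The key is at (286,156). The three jars are at (443,253), (402,280) and (462,278). The amber bottle at (404,348), with a black cap, is the reagent.

```bash
cat >> h.py <<'E'
def circ(P):
    from scipy.optimize import least_squares
    P=np.asarray(P)[:,:2]; m=P.mean(0)
    r=least_squares(lambda q:np.hypot(P[:,0]-q[0],P[:,1]-q[1])-q[2],[*m,np.hypot(*(P-m).T).mean()],loss='soft_l1',f_scale=1.0)
    return r.x, np.abs(r.fun).mean()
def blobs(c,mask,z,amin=60):
    n,l,s,ce=cv2.connectedComponentsWithStats(mask.astype(np.uint8))
    out=[]
    for i in range(1,n):
        if s[i,4]<amin: continue
        k=max(cv2.findContours((l==i).astype(np.uint8),cv2.RETR_EXTERNAL,cv2.CHAIN_APPROX_NONE)[0],key=len)[:,0]
        out.append((ce[i],s[i,4],k))
    return out
def ring(c,seed,tol=9):
    "dark pixels near 95 mm radius of seed on z=45 plane -> circle fit"
    g=c['color'].max(2); v,u=np.where(g<45)
    P=ray(c,np.c_[u,v],45); 
    for _ in range(4):
        r=np.hypot(P[:,0]-seed[0],P[:,1]-seed[1]); Q=P[abs(r-95)<tol]
        x,e=circ(Q); seed=x[:2]; tol=max(5,tol*.7)
    return x,e,len(Q)
E
python3 - <<'E'
from h import *
c=shot('scene'); save(c,'crop0.png',(230,100,510,380),2.1)
im=c['color'].astype(int); hsv=cv2.cvtColor(c['color'],cv2.COLOR_RGB2HSV)
white=(hsv[:,:,2]>150)&(hsv[:,:,1]<45)
print([im[v,u].tolist() for u,v in((311,192),(325,236),(300,260),(402,272),(264,131),(286,156),(330,240))])
print('plane',ray(c,[[320,155],[251,201],[404,230],[333,282]],45).round(1))
print('seedring',ray(c,[[326,214]],45), 'jars', ray(c,[[443,245],[402,273],[463,271]],64).round(1), 'w',ray(c,[[346,213]],70).round(1),'blk',ray(c,[[264,131]],12).round(1))
E
```

```text
[[143, 143, 138], [93, 93, 99], [102, 100, 96], [143, 145, 140], [119, 98, 65], [77, 75, 68], [97, 98, 104]]
plane [[ 400.2 -172.1   45. ]
 [ 659.6 -192.    45. ]
 [ 430.4  177.5   45. ]
 [ 677.7  145.8   45. ]]
seedring [[541.96498553  -9.86267684  45.        ]] jars [[405.9 284.1  64. ]
 [544.6 258.4  64. ]
 [432.  364.7  64. ]] w [[513.5  37.8  70. ]] blk [[ 435.  -393.5   12. ]]
```

View pics/crop0.png

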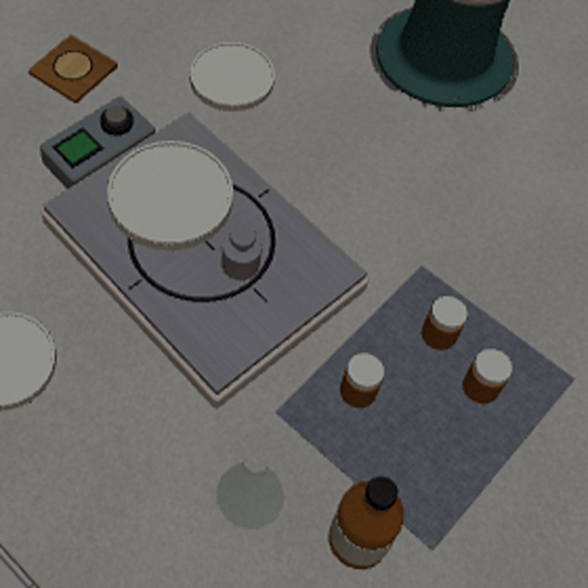

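Crop: the disc at (171,193) in the crop lies on the platform and is the largest, so it is the tray. The weight is at (241,253) and the three jars are on the mat. Next I refine the positions.

```bash
python3 - <<'E'
from h import *
S={}
for n in('scene','side'):
    c=S[n]=shot(n)
    hsv=cv2.cvtColor(c['color'],cv2.COLOR_RGB2HSV)
    if n=='scene':
        print('ring',ring(c,[542,-10]))
        roi=(0,640,0,400)
    mx=c['color'].max(2).astype(int)
    for th in (118,128):
        w=(mx>th)&(hsv[:,:,1]<40)
        print(n,th)
        for ce,a,k in blobs(c,w,66,60):
            if a>9000: continue
            for z,lab in((66,'tray'),(64,'jar')):
                P=ray(c,k,z); x,e=circ(P)
                if e<3 and 12<x[2]<110 and abs(x[0]-500)<250 and abs(x[1])<500 and (x[2]>50)==(z==66): print(lab,ce.round(0),a,x.round(1),round(e,2))
T=S['scene']
d=T['depth']; print('depth tray',d[192,311])
# block circle
hsv=cv2.cvtColor(T['color'],cv2.COLOR_RGB2HSV)
sub=(hsv[:,:,1]>80)&(hsv[:,:,2]>50); 
for ce,a,k in blobs(T,sub,12,60):
    if abs(ce[0]-264)<10 and abs(ce[1]-131)<10:
        P=ray(T,k,12)[:,:2].astype(np.float32); print('block',cv2.minAreaRect(P),a)
# weight/key: points from depth
v,u=np.mgrid[0:400,0:640]; 
def cloud(c):
    d=c['depth']; Z=d.ravel(); X=np.c_[(u.ravel()-c['cx'])/c['fx']*Z,(v.ravel()-c['cy'])/c['fy']*Z,Z,np.ones_like(Z)]@c['c2w'].T; X[Z==0]=9e9; return X[:,:3]
for n in S:
    X=cloud(S[n]); 
    m=(abs(X[:,0]-513)<50)&(abs(X[:,1]-38)<50)&(X[:,2]>102)&(X[:,2]<125); print(n,'knob',m.sum(),X[m].mean(0).round(1),X[m].min(0).round(1),X[m].max(0).round(1))
    key=ray(S[n],[[286,153]] if n=='scene' else [[335,175]],60); print('key~',key.round(1))
    m=(abs(X[:,0]-key[0,0])<60)&(abs(X[:,1]-key[0,1])<60)&(X[:,2]>62)&(X[:,2]<120); print(m.sum(), X[m].mean(0).round(1),X[m].min(0).round(1),X[m].max(0).round(1))
delta([512,40,290])
E
```

```text
ring (array([539.73665117, -13.74142859,  94.8036098 ]), np.float64(1.4204429813556267), 253)
scene 118
tray [311. 191.] 2194 [524.1 -88.1  82.9] 0.83
jar [444. 248.] 182 [411.3 290.   19.9] 0.72
jar [465. 273.] 205 [434.6 371.5  20.2] 0.74
jar [404. 276.] 207 [547.1 266.1  20.2] 0.56
scene 128
tray [340. 135.] 877 [ 309.3 -173.2   59.6] 2.32
tray [311. 192.] 2130 [524.5 -87.8  82.1] 2.23
jar [444. 248.] 172 [411.3 290.   19.4] 0.61
jar [465. 274.] 195 [434.8 371.9  19.6] 0.74
jar [404. 276.] 197 [547.1 266.3  19.7] 0.68
side 118
jar [360. 315.] 337 [434.3 373.2  23.6] 1.27
side 128
jar [360. 314.] 298 [433.9 371.8  22. ] 0.71
depth tray 1314.4421
block ((436.6825866699219, -389.586181640625), (102.96597290039062, 103.07508850097656), 5.989871978759766) 679
scene knob 116 [536.6  53.4 112.9] [517.9  36.7 102.2] [550.9  67.4 118.8]
key~ [[ 475.7 -241.6   60. ]]
73 [ 485.1 -236.    66.4] [ 470.  -250.6   62.1] [ 499.7 -221.1   71. ]
side knob 92 [535.6  58.4 114.2] [521.5  38.6 103.6] [549.6  70.8 119.5]
key~ [[ 481.8 -227.4   60. ]]
52 [ 491.6 -222.    67.1] [ 471.4 -250.3   62.2] [ 536.  -167.5   70.6]
shift [-0.4812 -0.4954 -0.0514] yaw [-3.14  -0.     2.863]
```

```bash
for i in 1; do python3 -m crank '[{"x":-0.026,"y":-0.026,"z":-0.005,"fingers":1},{"x":-0.052,"y":-0.052,"z":-0.010,"fingers":1},{"x":-0.078,"y":-0.078,"z":-0.015,"fingers":1},{"x":-0.104,"y":-0.104,"z":-0.020,"fingers":1},{"x":-0.13,"y":-0.131,"z":-0.023,"fingers":1}]'
python3 -m crank '[{"x":-0.026,"y":-0.026,"z":-0.005,"fingers":1},{"x":-0.052,"y":-0.052,"z":-0.010,"fingers":1},{"x":-0.078,"y":-0.078,"z":-0.015,"fingers":1},{"x":-0.104,"y":-0.104,"z":-0.020,"fingers":1},{"x":-0.13,"y":-0.131,"z":-0.023,"fingers":1}]'
python3 -m crank '[{"x":-0.026,"y":-0.026,"z":-0.005,"fingers":1},{"x":-0.052,"y":-0.052,"z":-0.010,"fingers":1},{"x":-0.078,"y":-0.078,"z":-0.015,"fingers":1},{"x":-0.104,"y":-0.104,"z":-0.020,"fingers":1},{"x":-0.13,"y":-0.131,"z":-0.023,"fingers":1}]'
python3 -m crank '[{"x":-0.026,"y":-0.026,"z":-0.005,"fingers":1},{"x":-0.052,"y":-0.052,"z":-0.010,"fingers":1},{"x":-0.078,"y":-0.078,"z":-0.015,"fingers":1},{"x":-0.104,"y":-0.104,"z":-0.020,"fingers":1},{"x":-0.13,"y":-0.131,"z":-0.023,"fingers":1}]'
python3 -m crank '[{"wz":0.12},{"wz":0.24},{"wz":0.36},{"wz":0.46},{"wz":0.46}]'
python3 -m crank '[{"wz":0.12},{"wz":0.24},{"wz":0.36},{"wz":0.46},{"wz":0.46}]'
python3 -m crank '[{"wz":0.12},{"wz":0.24},{"wz":0.36},{"wz":0.46},{"wz":0.46}]'
done
python3 - <<'E'
from h import *
c=shot('wrist'); save(c,'w0.png'); print(c['fx'],np.array(c['hand_eye']).round(2).tolist()); print(pose().round(3))
print(ray(c,[[0,0],[639,0],[639,399],[0,399]],45).round(0))
E
```

```text
308.19947496116197 [[0.0, -0.96, -0.29, 73.59], [1.0, 0.0, -0.0, -0.96], [0.0, -0.29, 0.96, -145.4], [0.0, 0.0, 0.0, 1.0]]
[[-9.61000e-01  2.75000e-01 -0.00000e+00  1.85661e+02]
 [ 2.75000e-01  9.61000e-01 -1.00000e-03  6.48725e+02]
 [ 0.00000e+00 -1.00000e-03 -1.00000e+00  2.38211e+02]
 [ 0.00000e+00  0.00000e+00  0.00000e+00  1.00000e+00]]
[[-63. 401.  45.]
 [106. 992.  45.]
 [623. 998.  45.]
 [375. 124.  45.]]$[0]: bad value
$[0]: bad value
$[0]: bad value
$[0]: bad value
$[0]: bad value
$[0]: bad value
$[0]: bad value
```

View pics/w0.png

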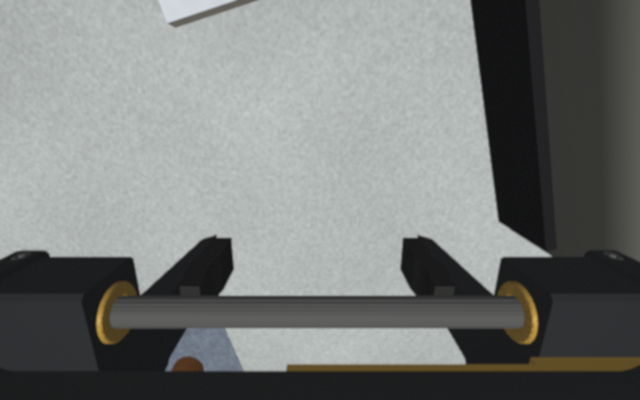

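The wrist picture shows only bench, because the moves were refused. Every row probably needs all seven keys.

```bash

python3 -m crank '[{"x":-0.026,"y":-0.026,"z":-0.005,"wx":0,"wy":0,"wz":0,"fingers":1},{"x":-0.052,"y":-0.052,"z":-0.010,"wx":0,"wy":0,"wz":0,"fingers":1},{"x":-0.078,"y":-0.078,"z":-0.015,"wx":0,"wy":0,"wz":0,"fingers":1},{"x":-0.104,"y":-0.104,"z":-0.020,"wx":0,"wy":0,"wz":0,"fingers":1},{"x":-0.13,"y":-0.131,"z":-0.023,"wx":0,"wy":0,"wz":0,"fingers":1}]'

```

```text
time: 0.72
tool_pos: [275.3, 486.0, 262.2]
orientation: [3.141, 0.0, 2.863]
ft_force: [0.9, -0.1, -0.3]
opening: 88.0
```

```bash

python3 -m crank '[{"x":-0.052,"y":-0.052,"z":-0.010,"wx":0,"wy":0,"wz":0.24,"fingers":1},{"x":-0.052,"y":-0.052,"z":-0.010,"wx":0,"wy":0,"wz":0.24,"fingers":1},{"x":-0.104,"y":-0.104,"z":-0.020,"wx":0,"wy":0,"wz":0.48,"fingers":1},{"x":-0.104,"y":-0.104,"z":-0.020,"wx":0,"wy":0,"wz":0.48,"fingers":1},{"x":-0.13,"y":-0.131,"z":-0.023,"wx":0,"wy":0,"wz":0.5,"fingers":1}]'
python3 - <<'E'
from h import *
delta([540,0,330])
E
```

```text
time: 1.13
tool_pos: [364.2, 324.3, 285.5]
orientation: [3.14, -0.0, 2.358]
ft_force: [0.6, 0.1, 0.8]
opening: 88.5
shift [-0.3535 -0.1056 -0.0447] yaw [ 3.14  -0.     2.358]
```

```bash

python3 -m crank '[{"x":-0.036,"y":-0.011,"z":-0.005,"wx":0,"wy":0,"wz":0,"fingers":1},{"x":-0.072,"y":-0.022,"z":-0.010,"wx":0,"wy":0,"wz":0,"fingers":1},{"x":-0.108,"y":-0.033,"z":-0.014,"wx":0,"wy":0,"wz":0,"fingers":1},{"x":-0.144,"y":-0.043,"z":-0.018,"wx":0,"wy":0,"wz":0,"fingers":1},{"x":-0.18,"y":-0.053,"z":-0.022,"wx":0,"wy":0,"wz":0,"fingers":1}]'
python3 -m crank '[{"x":-0.036,"y":-0.011,"z":-0.005,"wx":0,"wy":0,"wz":0.11,"fingers":1},{"x":-0.072,"y":-0.022,"z":-0.010,"wx":0,"wy":0,"wz":0.22,"fingers":1},{"x":-0.108,"y":-0.033,"z":-0.014,"wx":0,"wy":0,"wz":0.33,"fingers":1},{"x":-0.144,"y":-0.043,"z":-0.018,"wx":0,"wy":0,"wz":0.44,"fingers":1},{"x":-0.174,"y":-0.053,"z":-0.022,"wx":0,"wy":0,"wz":0.55,"fingers":1}]'
python3 -m crank '[{"x":0,"y":0,"z":0,"wx":0,"wy":0,"wz":0.11,"fingers":1},{"x":0,"y":0,"z":0,"wx":0,"wy":0,"wz":0.22,"fingers":1},{"x":0,"y":0,"z":0,"wx":0,"wy":0,"wz":0.324,"fingers":1},{"x":0,"y":0,"z":0,"wx":0,"wy":0,"wz":0.324,"fingers":1}]'
python3 - <<'E'
from h import *
c=shot('wrist'); save(c,'w1.png'); print(pose().round(3))
print(ray(c,[[0,0],[639,0],[639,399],[0,399]],45).round(0))
E
```

```text
time: 1.55
tool_pos: [455.0, 159.6, 307.3]
orientation: [3.141, 0.0, 2.363]
ft_force: [0.3, 0.9, -0.0]
opening: 88.1
time: 1.97
tool_pos: [542.0, -1.0, 329.0]
orientation: [3.141, 0.001, 1.806]
ft_force: [-0.2, 0.1, -0.0]
opening: 88.1
time: 2.3
tool_pos: [541.2, 0.9, 328.6]
orientation: [-3.141, -0.0, 1.485]
ft_force: [0.8, 0.6, -0.0]
opening: 88.2
[[ 8.00000e-02  9.97000e-01 -0.00000e+00  5.41094e+02]
 [ 9.97000e-01 -8.00000e-02  0.00000e+00  1.16800e+00]
 [-0.00000e+00 -0.00000e+00 -1.00000e+00  3.28653e+02]
 [ 0.00000e+00  0.00000e+00  0.00000e+00  1.00000e+00]]
[[ 174.  229.   45.]
 [ 950.  164.   45.]
 [1084. -480.   45.]
 [ -63. -382.   45.]]
```

View pics/w1.png

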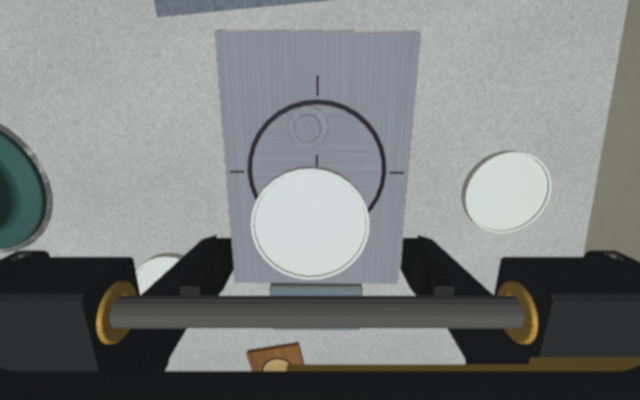

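Wrist view: ring centre near (317,168), tray (311,222), weight (308,127), with its axis well in view. Next I measure these.

```bash
cat >> h.py <<'E'
def tray(c,seed=None,th=200):
    hsv=cv2.cvtColor(c['color'],cv2.COLOR_RGB2HSV); best=None
    for ce,a,k in blobs(c,(hsv[:,:,2]>th)&(hsv[:,:,1]<25),66,800):
        x,e=circ(ray(c,k,66))
        if abs(x[2]-84)<6 and (seed is None or np.hypot(*(x[:2]-seed))<120): 
            if best is None or e<best[1]: best=(x,e,ce)
    return best
def darkring(c,seed,th=75):
    g=c['color'].max(2); v,u=np.where((g<th)&(np.arange(400)[:,None]<235)); P=ray(c,np.c_[u,v],45); tol=12; s=np.array(seed)
    for _ in range(5):
        r=np.hypot(P[:,0]-s[0],P[:,1]-s[1]); Q=P[abs(r-95)<tol]; x,e=circ(Q); s=x[:2]; tol=max(5,tol*.7)
    return x,e,len(Q)
E
python3 - <<'E'
from h import *
c=shot('wrist')
save(c,'w1c.png',(270,90,350,170),6)
print('ring',darkring(c,[540,-13])); print('tray',tray(c)); 
print('w top',ray(c,[[308,127]],115).round(1),'base',ray(c,[[308,127]],90).round(1))
im=c['color']; print(im[168,317],im[222,311],im[100,317],im[150,290])
g=cv2.GaussianBlur(cv2.cvtColor(im[90:170,270:350],cv2.COLOR_RGB2GRAY),(3,3),0)
g=cv2.resize(g,None,fx=3,fy=3,interpolation=cv2.INTER_CUBIC)
h=cv2.HoughCircles(g,cv2.HOUGH_GRADIENT,1,10,param1=60,param2=20,minRadius=20,maxRadius=75)
for x,y,r in h[0][:5]: print(270+x/3,90+y/3,r/3, ray(c,[[270+x/3,90+y/3]],115).round(1),ray(c,[[270+x/3,90+y/3]],90).round(1))
# platform tick lines yaw
t=ray(c,[[317,76],[317,95],[230,171],[404,172]],45); print(t.round(1))
d=c['depth']; print('knob depth',d[127,308],'plat',d[60,300])
E
```

```text
ring (array([539.6349655 , -15.34303697,  94.73684637]), np.float64(1.0961813559227402), 915)
tray (array([523.8342166 , -88.70178234,  81.72780068]), np.float64(1.9305956489198572), array([309.71284241, 222.17112801]))
w top [[535.3  51.7 115. ]] base [[534.5  50.2  90. ]]
[129 130 122] [209 217 217] [70 71 74] [133 138 147]Traceback (most recent call last):
  File "<stdin>", line 10, in <module>
TypeError: 'NoneType' object is not subscriptable
```

View pics/w1c.png

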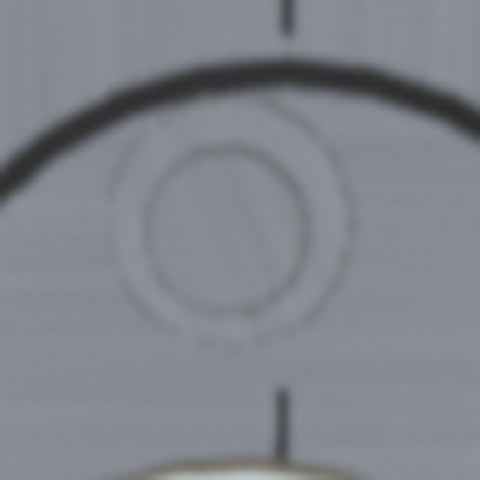

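Close crop: the knob is centred at about (308,128) in the full image, so the weight sits at about (535.5, 50). Next I grasp it.

```bash

python3 -m crank '[{"x":0.024,"y":-0.005,"z":0.02,"wx":0,"wy":0,"wz":0,"fingers":1},{"x":0.0482,"y":-0.0095,"z":0.05,"wx":0,"wy":0,"wz":0,"fingers":1},{"x":0.0482,"y":-0.0095,"z":0.08,"wx":0,"wy":0,"wz":0,"fingers":1},{"x":0.0482,"y":-0.0095,"z":0.11,"wx":0,"wy":0,"wz":0,"fingers":1},{"x":0.0482,"y":-0.0095,"z":0.14,"wx":0,"wy":0,"wz":0,"fingers":1}]'
python3 -m crank '[{"x":0,"y":0,"z":0.03,"wx":0,"wy":0,"wz":0,"fingers":1},{"x":0,"y":0,"z":0.06,"wx":0,"wy":0,"wz":0,"fingers":1},{"x":0,"y":0,"z":0.09,"wx":0,"wy":0,"wz":0,"fingers":1},{"x":0,"y":0,"z":0.115,"wx":0,"wy":0,"wz":0,"fingers":1},{"x":0,"y":0,"z":0.128,"wx":0,"wy":0,"wz":0,"fingers":1}]'
python3 -m crank '[{"x":0,"y":0,"z":0,"wx":0,"wy":0,"wz":0,"fingers":0.4},{"x":0,"y":0,"z":0,"wx":0,"wy":0,"wz":0,"fingers":0.4},{"x":0,"y":0,"z":0,"wx":0,"wy":0,"wz":0,"fingers":0.4},{"x":0,"y":0,"z":0,"wx":0,"wy":0,"wz":0,"fingers":0.4},{"x":0,"y":0,"z":0,"wx":0,"wy":0,"wz":0,"fingers":0.4}]'
python3 -m crank '[{"x":0,"y":0,"z":0,"wx":0,"wy":0,"wz":0,"fingers":0.4},{"x":0,"y":0,"z":0,"wx":0,"wy":0,"wz":0,"fingers":0.4},{"x":0,"y":0,"z":0,"wx":0,"wy":0,"wz":0,"fingers":0.4},{"x":0,"y":0,"z":0,"wx":0,"wy":0,"wz":0,"fingers":0.4},{"x":0,"y":0,"z":0,"wx":0,"wy":0,"wz":0,"fingers":0.4}]'

```

```text
time: 2.82
tool_pos: [535.4, 51.1, 187.8]
orientation: [3.14, -0.0, 1.493]
ft_force: [-0.0, -0.1, -0.1]
opening: 88.0
time: 3.23
tool_pos: [532.9, 50.4, 57.2]
orientation: [-3.137, 0.001, 1.492]
ft_force: [-1.1, -0.6, -0.0]
opening: 87.8
time: 3.65
tool_pos: [537.0, 50.3, 62.5]
orientation: [3.138, -0.0, 1.489]
ft_force: [-0.4, 0.5, -0.3]
opening: 57.1
time: 4.07
tool_pos: [535.7, 50.3, 61.9]
orientation: [3.141, -0.0, 1.489]
ft_force: [-2.5, -0.3, 6.3]
opening: 49.7
```

```bash

python3 -m crank '[{"x":0,"y":0,"z":-0.005,"wx":0,"wy":0,"wz":0,"fingers":0.4},{"x":0,"y":0,"z":-0.02,"wx":0,"wy":0,"wz":0,"fingers":0.4},{"x":0,"y":0,"z":-0.045,"wx":0,"wy":0,"wz":0,"fingers":0.4},{"x":0,"y":0,"z":-0.075,"wx":0,"wy":0,"wz":0,"fingers":0.4},{"x":0,"y":0,"z":-0.105,"wx":0,"wy":0,"wz":0,"fingers":0.4}]'
python3 -m crank '[{"x":0,"y":0,"z":-0.03,"wx":0,"wy":0,"wz":0,"fingers":0.4},{"x":0,"y":0,"z":-0.06,"wx":0,"wy":0,"wz":0,"fingers":0.4},{"x":0,"y":0,"z":-0.09,"wx":0,"wy":0,"wz":0,"fingers":0.4},{"x":0,"y":0,"z":-0.11,"wx":0,"wy":0,"wz":0,"fingers":0.4},{"x":0,"y":0,"z":-0.12,"wx":0,"wy":0,"wz":0,"fingers":0.4}]'
python3 -m crank '[{"x":-0.015,"y":-0.002,"z":0,"wx":0,"wy":0,"wz":0,"fingers":0.4},{"x":-0.04,"y":-0.005,"z":0,"wx":0,"wy":0,"wz":0,"fingers":0.4},{"x":-0.07,"y":-0.009,"z":0,"wx":0,"wy":0,"wz":0,"fingers":0.4},{"x":-0.10,"y":-0.0125,"z":0,"wx":0,"wy":0,"wz":0,"fingers":0.4},{"x":-0.13,"y":-0.016,"z":0,"wx":0,"wy":0,"wz":0,"fingers":0.4}]'
python3 -m crank '[{"x":-0.03,"y":-0.004,"z":0,"wx":0,"wy":0,"wz":0,"fingers":0.4},{"x":-0.06,"y":-0.0075,"z":0,"wx":0,"wy":0,"wz":0,"fingers":0.4},{"x":-0.09,"y":-0.011,"z":0,"wx":0,"wy":0,"wz":0,"fingers":0.4},{"x":-0.12,"y":-0.015,"z":0,"wx":0,"wy":0,"wz":0,"fingers":0.4},{"x":-0.15,"y":-0.018,"z":0,"wx":0,"wy":0,"wz":0,"fingers":0.4}]'
python3 -m crank '[{"x":-0.03,"y":-0.004,"z":0,"wx":0,"wy":0,"wz":0,"fingers":0.4},{"x":-0.06,"y":-0.0075,"z":0,"wx":0,"wy":0,"wz":0,"fingers":0.4},{"x":-0.09,"y":-0.011,"z":0,"wx":0,"wy":0,"wz":0,"fingers":0.4},{"x":-0.12,"y":-0.015,"z":0,"wx":0,"wy":0,"wz":0,"fingers":0.4},{"x":-0.15,"y":-0.018,"z":0,"wx":0,"wy":0,"wz":0,"fingers":0.4}]'
python3 -m crank '[{"x":-0.025,"y":-0.004,"z":0,"wx":0,"wy":0,"wz":0,"fingers":0.4},{"x":-0.045,"y":-0.006,"z":0,"wx":0,"wy":0,"wz":0,"fingers":0.4},{"x":-0.057,"y":-0.008,"z":0,"wx":0,"wy":0,"wz":0,"fingers":0.4},{"x":-0.057,"y":-0.008,"z":0,"wx":0,"wy":0,"wz":0,"fingers":0.4},{"x":-0.057,"y":-0.008,"z":0,"wx":0,"wy":0,"wz":0,"fingers":0.4}]'
python3 - <<'E'
from h import *
c=shot('wrist'); save(c,'w2.png'); print(pose().round(3))
E
```

```text
time: 4.48
tool_pos: [534.0, 50.0, 165.2]
orientation: [-3.138, 0.001, 1.489]
ft_force: [0.9, -0.0, -5.3]
opening: 49.6
time: 4.9
tool_pos: [536.7, 50.2, 289.0]
orientation: [3.137, -0.001, 1.489]
ft_force: [0.5, -0.4, -4.8]
opening: 49.3
time: 5.32
tool_pos: [507.6, -78.9, 283.8]
orientation: [-3.139, -0.0, 1.49]
ft_force: [-0.3, -1.4, -5.4]
opening: 49.3
time: 5.73
tool_pos: [477.2, -227.0, 283.7]
orientation: [-3.139, -0.001, 1.489]
ft_force: [0.4, -0.3, -3.8]
opening: 49.3
time: 6.15
tool_pos: [447.1, -374.9, 283.6]
orientation: [-3.139, -0.002, 1.489]
ft_force: [1.0, 0.3, -4.9]
opening: 49.3
time: 6.57
tool_pos: [435.3, -429.8, 284.2]
orientation: [-3.14, -0.003, 1.488]
ft_force: [0.3, -0.1, -5.0]
opening: 49.3
[[ 8.20000e-02  9.97000e-01 -1.00000e-03  4.35709e+02]
 [ 9.97000e-01 -8.20000e-02  2.00000e-03 -4.29194e+02]
 [ 2.00000e-03 -1.00000e-03 -1.00000e+00  2.84547e+02]
 [ 0.00000e+00  0.00000e+00  0.00000e+00  1.00000e+00]]
```

View pics/w2.png

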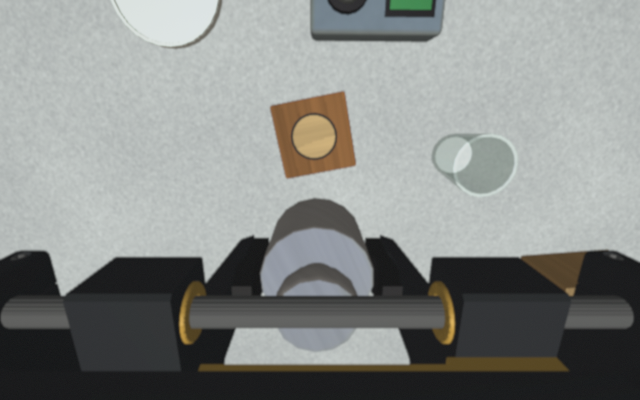

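The block's circle is centred at (314,137) and the weight hangs upright. The beaker at (475,160) is clear.

```bash
python3 - <<'E'
from h import *
c=shot('wrist'); hsv=cv2.cvtColor(c['color'],cv2.COLOR_RGB2HSV)
m=(hsv[:,:,1]>60)&(hsv[:,:,2]>150)
for ce,a,k in blobs(c,m,12,300):
    print(ce,a,circ(ray(c,k,12)))
p=ray(c,[[314,136.5]],12)[0]; print(p)
print('beaker',ray(c,[[453,154]],5),'depth',c['depth'][160,460])
delta([p[0],p[1],200]); delta([p[0],p[1],30]); print(pose()[:3,3])
# panel/key
print('panel pts',ray(c,[[347,0],[312,38],[440,38]],60).round(1))
E
```

```text
[313.30210603 136.36383442] 1377 (array([ 433.80003971, -394.82266185,   27.14710639]), np.float64(0.3177010329369133))
[ 434.76021786 -394.55797692   12.        ]
beaker [[ 623.81982371 -434.44937096    5.        ]] depth 426.36285
shift [ 0.0341 -0.0039  0.085 ] yaw [-3.141e+00 -2.000e-03  1.489e+00]
shift [ 0.0338 -0.0038  0.255 ] yaw [-3.141e+00 -2.000e-03  1.489e+00]
[ 435.96212457 -428.98586036  284.93877534]
panel pts [[ 482.  -252.1   60. ]
 [ 442.2 -285.2   60. ]
 [ 580.7 -296.5   60. ]]
```

```bash

python3 -m crank '[{"x":0.010,"y":-0.002,"z":0.015,"wx":0,"wy":0,"wz":0,"fingers":0.4},{"x":0.0341,"y":-0.0048,"z":0.04,"wx":0,"wy":0,"wz":0,"fingers":0.4},{"x":0.0341,"y":-0.0048,"z":0.07,"wx":0,"wy":0,"wz":0,"fingers":0.4},{"x":0.0341,"y":-0.0048,"z":0.10,"wx":0,"wy":0,"wz":0,"fingers":0.4},{"x":0.0341,"y":-0.0048,"z":0.13,"wx":0,"wy":0,"wz":0,"fingers":0.4}]'
python3 -m crank '[{"x":0,"y":0,"z":0.03,"wx":0,"wy":0,"wz":0,"fingers":0.4},{"x":0,"y":0,"z":0.06,"wx":0,"wy":0,"wz":0,"fingers":0.4},{"x":0,"y":0,"z":0.085,"wx":0,"wy":0,"wz":0,"fingers":0.4},{"x":0,"y":0,"z":0.1,"wx":0,"wy":0,"wz":0,"fingers":0.4},{"x":0,"y":0,"z":0.11,"wx":0,"wy":0,"wz":0,"fingers":0.4}]'
python3 -m crank '[{"x":0,"y":0,"z":0.003,"wx":0,"wy":0,"wz":0,"fingers":0.4},{"x":0,"y":0,"z":0.005,"wx":0,"wy":0,"wz":0,"fingers":0.4},{"x":0,"y":0,"z":0.005,"wx":0,"wy":0,"wz":0,"fingers":0.4},{"x":0,"y":0,"z":0.005,"wx":0,"wy":0,"wz":0,"fingers":0.4}]'

```

```text
time: 7.08
tool_pos: [434.7, -394.1, 155.3]
orientation: [3.14, 0.001, 1.491]
ft_force: [0.1, -0.7, -4.3]
opening: 49.6
time: 7.5
tool_pos: [433.2, -393.3, 43.3]
orientation: [-3.139, -0.003, 1.49]
ft_force: [0.5, 0.2, -5.2]
opening: 49.2
time: 7.83
tool_pos: [435.0, -396.7, 42.3]
orientation: [3.139, 0.002, 1.489]
ft_force: [-0.3, 0.3, -4.8]
opening: 49.3
```

```bash

python3 -m crank '[{"x":0,"y":0.0,"z":0.004,"wx":0,"wy":0,"wz":0,"fingers":0.4},{"x":0,"y":0.0,"z":0.008,"wx":0,"wy":0,"wz":0,"fingers":0.4},{"x":0,"y":0.0,"z":0.010,"wx":0,"wy":0,"wz":0,"fingers":0.4},{"x":0,"y":0.0,"z":0.011,"wx":0,"wy":0,"wz":0,"fingers":0.4},{"x":0,"y":0.0,"z":0.011,"wx":0,"wy":0,"wz":0,"fingers":0.4}]'
python3 -m crank '[{"x":0,"y":0.0,"z":0.001,"wx":0,"wy":0,"wz":0,"fingers":0.4},{"x":0,"y":0.0,"z":0.0015,"wx":0,"wy":0,"wz":0,"fingers":0.4},{"x":0,"y":0.0,"z":0.002,"wx":0,"wy":0,"wz":0,"fingers":0.4},{"x":0,"y":0.0,"z":0.002,"wx":0,"wy":0,"wz":0,"fingers":0.4}]'

```

```text
time: 8.25
tool_pos: [433.6, -395.6, 29.3]
orientation: [-3.141, -0.001, 1.489]
ft_force: [-0.5, -0.0, -4.8]
opening: 49.6
time: 8.58
tool_pos: [433.9, -395.9, 28.9]
orientation: [-3.141, -0.0, 1.489]
ft_force: [-3.8, 3.5, 4.6]
opening: 48.9
```

```bash

python3 -m crank '[{"x":0,"y":0,"z":0,"wx":0,"wy":0,"wz":0,"fingers":0.7},{"x":0,"y":0,"z":0,"wx":0,"wy":0,"wz":0,"fingers":0.9},{"x":0,"y":0,"z":0,"wx":0,"wy":0,"wz":0,"fingers":0.9},{"x":0,"y":0,"z":0,"wx":0,"wy":0,"wz":0,"fingers":0.9},{"x":0,"y":0,"z":0,"wx":0,"wy":0,"wz":0,"fingers":0.9}]'
python3 -m crank '[{"x":0,"y":0,"z":-0.01,"wx":0,"wy":0,"wz":0,"fingers":0.9},{"x":0,"y":0,"z":-0.03,"wx":0,"wy":0,"wz":0,"fingers":0.9},{"x":0,"y":0,"z":-0.06,"wx":0,"wy":0,"wz":0,"fingers":0.9},{"x":0,"y":0,"z":-0.10,"wx":0,"wy":0,"wz":0,"fingers":0.9},{"x":0,"y":0,"z":-0.14,"wx":0,"wy":0,"wz":0,"fingers":0.9}]'
python3 -m crank '[{"x":-0.02,"y":0,"z":-0.03,"wx":0,"wy":0,"wz":0,"fingers":0},{"x":-0.03,"y":0,"z":-0.06,"wx":0,"wy":0,"wz":0,"fingers":0},{"x":-0.035,"y":0,"z":-0.09,"wx":0,"wy":0,"wz":0,"fingers":0},{"x":-0.035,"y":0,"z":-0.115,"wx":0,"wy":0,"wz":0,"fingers":0},{"x":-0.035,"y":0,"z":-0.115,"wx":0,"wy":0,"wz":0,"fingers":0}]'
python3 - <<'E'
from h import *
c=shot('wrist'); save(c,'w3.png'); print(pose().round(3))
E
```

```text
time: 9.0
tool_pos: [434.2, -396.2, 27.9]
orientation: [3.141, 0.001, 1.489]
ft_force: [0.8, 0.1, -0.2]
opening: 78.7
time: 9.42
tool_pos: [433.2, -395.1, 168.7]
orientation: [-3.14, -0.001, 1.489]
ft_force: [1.4, -1.3, 0.8]
opening: 79.1
time: 9.83
tool_pos: [433.1, -433.5, 290.9]
orientation: [3.133, 0.008, 1.488]
ft_force: [1.2, -0.6, 1.2]
opening: 47.9
[[ 8.20000e-02  9.97000e-01  6.00000e-03  4.32445e+02]
 [ 9.97000e-01 -8.20000e-02 -6.00000e-03 -4.32471e+02]
 [-6.00000e-03  6.00000e-03 -1.00000e+00  2.87664e+02]
 [ 0.00000e+00  0.00000e+00  0.00000e+00  1.00000e+00]]
```

View pics/w3.png

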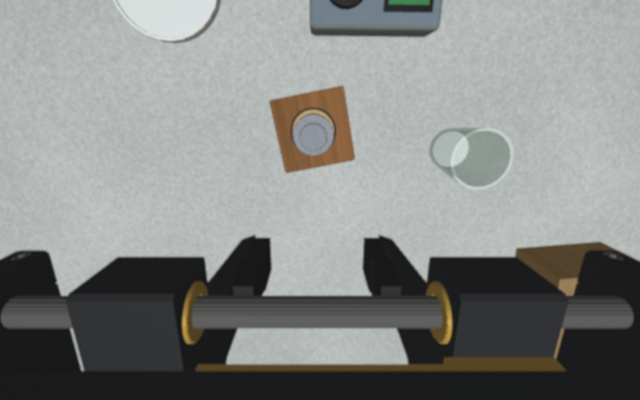

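The weight stands on the block, inside the circle at (314,133). Next I go behind the tray and measure the panel, key and tray.

```bash

python3 -m crank '[{"x":0.035,"y":0.013,"z":-0.008,"wx":0,"wy":0,"wz":0,"fingers":0},{"x":0.07,"y":0.026,"z":-0.016,"wx":0,"wy":0,"wz":0,"fingers":0},{"x":0.105,"y":0.039,"z":-0.024,"wx":0,"wy":0,"wz":0,"fingers":0},{"x":0.14,"y":0.051,"z":-0.032,"wx":0,"wy":0,"wz":0,"fingers":0},{"x":0.178,"y":0.063,"z":-0.04,"wx":0,"wy":0,"wz":0,"fingers":0}]'
python3 -m crank '[{"x":0,"y":0,"z":0,"wx":0,"wy":0,"wz":0.06,"fingers":0},{"x":0,"y":0,"z":0,"wx":0,"wy":0,"wz":0.118,"fingers":0},{"x":0,"y":0,"z":0,"wx":0,"wy":0,"wz":0.118,"fingers":0},{"x":0,"y":0,"z":0,"wx":0,"wy":0,"wz":0.118,"fingers":0},{"x":0,"y":0,"z":0,"wx":0,"wy":0,"wz":0.118,"fingers":0}]'
python3 - <<'E'
from h import *
c=shot('wrist'); save(c,'w4.png'); print(pose().round(3))
print('ring',darkring(c,[540,-15])); print('tray',tray(c,th=180))
v,u=np.mgrid[0:400,0:640]; d=c['depth'];Z=d.ravel(); X=(np.c_[(u.ravel()-c['cx'])/c['fx']*Z,(v.ravel()-c['cy'])/c['fy']*Z,Z,np.ones_like(Z)]@c['c2w'].T)[:,:3]
for y in range(-320,-150,10):
    print(y,[ (lambda q: round(float(np.median(q)),0) if len(q) else None)(X[(abs(X[:,0]-x)<5)&(abs(X[:,1]-y)<5)&(Z>150),2]) for x in range(420,620,15)])
E
```

```text
time: 10.3
tool_pos: [507.9, -256.7, 321.1]
orientation: [-3.139, -0.001, 1.488]
ft_force: [0.2, 0.8, 0.3]
opening: 11.0
time: 10.72
tool_pos: [507.8, -258.4, 321.6]
orientation: [-3.14, -0.001, 1.372]
ft_force: [-0.7, -0.5, 0.2]
opening: 0.3
[[ 1.98000e-01  9.80000e-01 -1.00000e-03  5.07881e+02]
 [ 9.80000e-01 -1.98000e-01  1.00000e-03 -2.58663e+02]
 [ 0.00000e+00 -2.00000e-03 -1.00000e+00  3.21747e+02]
 [ 0.00000e+00  0.00000e+00  0.00000e+00  1.00000e+00]]h.py:24: RuntimeWarning: Mean of empty slice.
  P=np.asarray(P)[:,:2]; m=P.mean(0)
  ret = um.true_divide(
h.py:25: RuntimeWarning: Mean of empty slice.
  r=least_squares(lambda q:np.hypot(P[:,0]-q[0],P[:,1]-q[1])-q[2],[*m,np.hypot(*(P-m).T).mean()],loss='soft_l1',f_scale=1.0)
  ret = ret.dtype.type(ret / rcount)
Traceback (most recent call last):
  File "h.py", line 53, in darkring
    r=np.hypot(P[:,0]-s[0],P[:,1]-s[1]); Q=P[abs(r-95)<tol]; x,e=circ(Q); s=x[:2]; tol=max(5,tol*.7)
                                                                 ~~~~^^^
  File "h.py", line 25, in circ
    r=least_squares(lambda q:np.hypot(P[:,0]-q[0],P[:,1]-q[1])-q[2],[*m,np.hypot(*(P-m).T).mean()],loss='soft_l1',f_scale=1.0)
ValueError: Initial guess is outside of provided bounds
```

View pics/w4.png

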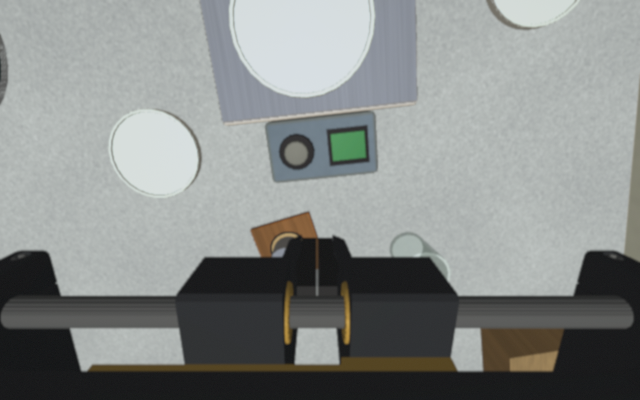

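This shows the tray's lower edge at (302,97), the platform's right edge near row 112, and the panel at rows 115–180 with the key at (296,152).

```bash
python3 - <<'E'
from h import *
c=shot('wrist'); d=c['depth']
v,u=np.mgrid[0:400,0:640];Z=d.ravel(); X=(np.c_[(u.ravel()-c['cx'])/c['fx']*Z,(v.ravel()-c['cy'])/c['fy']*Z,Z,np.ones_like(Z)]@c['c2w'].T)[:,:3].reshape(400,640,3)
for n,(a,b) in dict(key=(296,152),disp=(348,146),panel=(285,125),panelnear=(320,175),plat=(390,95),tray=(302,60),housing=(285,152)).items(): print(n,np.median(X[b-1:b+2,a-1:a+2].reshape(-1,3),0).round(1))
zk=X[152,296,2]
g=c['color'][130:175,270:322]; m=(cv2.cvtColor(g,cv2.COLOR_RGB2GRAY)>90); 
hsv=cv2.cvtColor(c['color'],cv2.COLOR_RGB2HSV)
print('key ray',[ray(c,[[296,152]],z).round(1).tolist() for z in (65,71)])
print('tray low edge',ray(c,[[302,97]],66).round(1),'platform edge',ray(c,[[300,114]],45).round(1), 'plat corners',ray(c,[[225,122],[416,101]],45).round(1))
delta([499.1,-210.2,90])
E
```

```text
key [ 484.5 -238.    66.6]
disp [ 553.4 -246.3   46.5]
panel [ 476.  -202.5   44.6]
panelnear [ 508.5 -278.8   44.1]
plat [ 618.6 -192.5   44.5]
tray [ 515.3 -130.8   60.4]
housing [ 470.5 -235.1   66.2]
key ray [[[484.4, -238.1, 65.0]], [[485.0, -237.3, 71.0]]]
tray low edge [[ 506.5 -173.    66. ]] platform edge [[ 498.6 -192.6   45. ]] plat corners [[ 398.5 -183.    45. ]
 [ 650.7 -206.5   45. ]]
shift [ 0.0458 -0.018   0.232 ] yaw [-3.14  -0.     1.371]
```

```bash

python3 -m crank '[{"x":0.03,"y":-0.009,"z":0.02,"wx":0,"wy":0,"wz":0,"fingers":0},{"x":0.0618,"y":-0.0182,"z":0.04,"wx":0,"wy":0,"wz":0,"fingers":0},{"x":0.0618,"y":-0.0182,"z":0.08,"wx":0,"wy":0,"wz":0,"fingers":0},{"x":0.0618,"y":-0.0182,"z":0.12,"wx":0,"wy":0,"wz":0,"fingers":0},{"x":0.0618,"y":-0.0182,"z":0.15,"wx":0,"wy":0,"wz":0,"fingers":0}]'
python3 -m crank '[{"x":0,"y":0,"z":0.03,"wx":0,"wy":0,"wz":0,"fingers":0},{"x":0,"y":0,"z":0.05,"wx":0,"wy":0,"wz":0,"fingers":0},{"x":0,"y":0,"z":0.06,"wx":0,"wy":0,"wz":0,"fingers":0},{"x":0,"y":0,"z":0.06,"wx":0,"wy":0,"wz":0,"fingers":0},{"x":0,"y":0,"z":0.06,"wx":0,"wy":0,"wz":0,"fingers":0}]'
python3 - <<'E'
from h import *
delta([502.3,-194.5,53]); print(pose()[:3,3])
E
```

```text
time: 11.23
tool_pos: [501.6, -193.7, 170.0]
orientation: [-3.14, -0.0, 1.372]
ft_force: [-0.3, 0.0, 0.3]
opening: 0.4
time: 11.65
tool_pos: [502.9, -194.7, 112.9]
orientation: [-3.141, -0.0, 1.37]
ft_force: [1.5, 0.2, 0.3]
opening: 0.5
shift [ 0.0001 -0.0007  0.0599] yaw [-3.141 -0.     1.37 ]
[ 502.94216819 -194.7170693   112.90566958]
```

```bash

python3 -m crank '[{"x":0,"y":0,"z":0.02,"wx":0,"wy":0,"wz":0,"fingers":0},{"x":0,"y":0,"z":0.04,"wx":0,"wy":0,"wz":0,"fingers":0},{"x":0,"y":0,"z":0.053,"wx":0,"wy":0,"wz":0,"fingers":0},{"x":0,"y":0,"z":0.059,"wx":0,"wy":0,"wz":0,"fingers":0},{"x":0,"y":0,"z":0.059,"wx":0,"wy":0,"wz":0,"fingers":0}]'
python3 -m crank '[{"x":0.005,"y":0,"z":0,"wx":0,"wy":0,"wz":0,"fingers":0},{"x":0.01,"y":0,"z":0,"wx":0,"wy":0,"wz":0,"fingers":0},{"x":0.015,"y":0,"z":0,"wx":0,"wy":0,"wz":0,"fingers":0},{"x":0.02,"y":0,"z":0,"wx":0,"wy":0,"wz":0,"fingers":0},{"x":0.025,"y":0,"z":0,"wx":0,"wy":0,"wz":0,"fingers":0}]'
python3 -m crank '[{"x":0.007,"y":0,"z":0,"wx":0,"wy":0,"wz":0,"fingers":0},{"x":0.014,"y":0,"z":0,"wx":0,"wy":0,"wz":0,"fingers":0},{"x":0.021,"y":0,"z":0,"wx":0,"wy":0,"wz":0,"fingers":0},{"x":0.028,"y":0,"z":0,"wx":0,"wy":0,"wz":0,"fingers":0},{"x":0.035,"y":0,"z":0,"wx":0,"wy":0,"wz":0,"fingers":0}]'
python3 -m crank '[{"x":0.007,"y":0,"z":0,"wx":0,"wy":0,"wz":0,"fingers":0},{"x":0.014,"y":0,"z":0,"wx":0,"wy":0,"wz":0,"fingers":0},{"x":0.018,"y":0,"z":0,"wx":0,"wy":0,"wz":0,"fingers":0},{"x":0.02,"y":0,"z":0,"wx":0,"wy":0,"wz":0,"fingers":0},{"x":0.02,"y":0,"z":0,"wx":0,"wy":0,"wz":0,"fingers":0}]'
python3 - <<'E'
from h import *
print(pose().round(3)); 
c=shot('scene'); print('tray',tray(c,th=118),tray(c,th=124)); print('ring',ring(c,[539.7,-14]))
E
```

```text
time: 12.07
tool_pos: [503.2, -194.6, 54.0]
orientation: [3.141, 0.0, 1.371]
ft_force: [0.7, -0.4, 0.2]
opening: 0.3
time: 12.48
tool_pos: [509.0, -170.1, 55.1]
orientation: [3.139, 0.001, 1.371]
ft_force: [-1.0, -2.9, 2.3]
opening: 0.6
time: 12.9
tool_pos: [514.9, -134.8, 53.7]
orientation: [-3.141, 0.0, 1.371]
ft_force: [-0.3, -4.4, 2.7]
opening: 0.5
time: 13.32
tool_pos: [518.7, -115.0, 53.5]
orientation: [-3.141, -0.001, 1.371]
ft_force: [-0.1, -0.8, 1.3]
opening: 0.5
[[ 1.98000e-01  9.80000e-01 -0.00000e+00  5.18682e+02]
 [ 9.80000e-01 -1.98000e-01  1.00000e-03 -1.14995e+02]
 [ 1.00000e-03 -1.00000e-03 -1.00000e+00  5.34540e+01]
 [ 0.00000e+00  0.00000e+00  0.00000e+00  1.00000e+00]]
tray (array([538.42187193, -21.00873686,  83.17116007]), np.float64(0.8909995517633498), array([324.00417362, 208.01252087])) (array([538.19057   , -21.10097861,  82.86980169]), np.float64(0.8351497672514555), array([324.09501689, 208.00802365]))
ring (array([539.62482391, -13.97688731,  94.99467459]), np.float64(1.4163345861034642), 251)
```

```bash

python3 -m crank '[{"x":0.005,"y":0,"z":0,"wx":0,"wy":0,"wz":0,"fingers":0},{"x":0.010,"y":0,"z":0,"wx":0,"wy":0,"wz":0,"fingers":0},{"x":0.014,"y":0,"z":0,"wx":0,"wy":0,"wz":0,"fingers":0},{"x":0.014,"y":0,"z":0,"wx":0,"wy":0,"wz":0,"fingers":0},{"x":0.014,"y":0,"z":0,"wx":0,"wy":0,"wz":0,"fingers":0}]'
python3 -m crank '[{"x":-0.005,"y":0,"z":0,"wx":0,"wy":0,"wz":0,"fingers":0},{"x":-0.02,"y":0,"z":0,"wx":0,"wy":0,"wz":0,"fingers":0},{"x":-0.02,"y":0,"z":-0.03,"wx":0,"wy":0,"wz":0,"fingers":0},{"x":-0.02,"y":0,"z":-0.07,"wx":0,"wy":0,"wz":0,"fingers":0},{"x":-0.02,"y":0,"z":-0.11,"wx":0,"wy":0,"wz":0,"fingers":0}]'
python3 -m crank '[{"x":0,"y":0,"z":-0.04,"wx":0,"wy":0,"wz":-0.11,"fingers":0},{"x":0,"y":0,"z":-0.08,"wx":0,"wy":0,"wz":-0.11,"fingers":0},{"x":0,"y":0,"z":-0.11,"wx":0,"wy":0,"wz":-0.11,"fingers":0},{"x":0,"y":0,"z":-0.11,"wx":0,"wy":0,"wz":-0.11,"fingers":0},{"x":0,"y":0,"z":-0.11,"wx":0,"wy":0,"wz":-0.11,"fingers":0}]'
python3 - <<'E'
from h import *
print(pose().round(3)); c=shot('wrist'); print('tray',tray(c,th=180)); 
for th in (60,75,90): print('ring',darkring(c,[540,-14.5],th))
c=shot('scene'); print('tray',tray(c,th=121)); print('ring',ring(c,[539.7,-14]))
E
```

```text
time: 13.78
tool_pos: [521.5, -101.5, 53.5]
orientation: [-3.141, -0.001, 1.371]
ft_force: [0.0, -0.8, 0.9]
opening: 0.6
time: 14.2
tool_pos: [515.9, -121.9, 163.4]
orientation: [-3.138, -0.001, 1.37]
ft_force: [1.0, 0.8, 0.6]
opening: 0.2
time: 14.62
tool_pos: [519.0, -122.5, 276.8]
orientation: [3.136, 0.001, 1.48]
ft_force: [-0.2, 0.7, -0.9]
opening: 0.2
[[ 9.00000e-02  9.96000e-01  6.00000e-03  5.19015e+02]
 [ 9.96000e-01 -9.00000e-02 -2.00000e-03 -1.22479e+02]
 [-1.00000e-03  6.00000e-03 -1.00000e+00  2.76768e+02]
 [ 0.00000e+00  0.00000e+00  0.00000e+00  1.00000e+00]]
tray (array([539.84006605, -12.23247289,  82.04814182]), np.float64(3.4872684107872853), array([325.50755509,  66.7503148 ]))
ring (array([539.63252376, -14.71384772,  95.02784633]), np.float64(0.8148281442214999), 990)
ring (array([539.73042009, -14.51706897,  95.18137962]), np.float64(1.0632999430687058), 1367)
ring (array([539.67312497, -14.43370666,  95.21693855]), np.float64(1.27995288645243), 1680)
tray (array([541.63288094,  -6.81989579,  82.47979048]), np.float64(1.2857796877766274), array([326.92800335, 211.73964002]))
ring (array([539.1953723 , -14.07372368,  95.1077882 ]), np.float64(1.4036172414139236), 304)
```

```bash

python3 -m crank '[{"x":0.03,"y":0.003,"z":0.0,"wx":0,"wy":0,"wz":0,"fingers":0},{"x":0.06,"y":0.006,"z":0.01,"wx":0,"wy":0,"wz":0,"fingers":0},{"x":0.09,"y":0.009,"z":0.02,"wx":0,"wy":0,"wz":0,"fingers":0},{"x":0.12,"y":0.012,"z":0.03,"wx":0,"wy":0,"wz":0,"fingers":0},{"x":0.15,"y":0.015,"z":0.04,"wx":0,"wy":0,"wz":0,"fingers":0}]'
python3 -m crank '[{"x":0.03,"y":0.003,"z":0.02,"wx":0,"wy":0,"wz":0.04,"fingers":0},{"x":0.06,"y":0.006,"z":0.04,"wx":0,"wy":0,"wz":0.085,"fingers":0},{"x":0.077,"y":0.007,"z":0.06,"wx":0,"wy":0,"wz":0.085,"fingers":0},{"x":0.077,"y":0.007,"z":0.08,"wx":0,"wy":0,"wz":0.085,"fingers":0},{"x":0.077,"y":0.007,"z":0.08,"wx":0,"wy":0,"wz":0.085,"fingers":0}]'
python3 - <<'E'
from h import *
print(pose()[:3,3]);delta([560.9,101.4,53])
c=shot('scene'); print('tray',tray(c,th=121))
E
```

```text
time: 15.13
tool_pos: [544.4, 27.4, 230.4]
orientation: [-3.137, 0.0, 1.48]
ft_force: [0.1, -0.8, 0.5]
opening: 0.7
time: 15.55
tool_pos: [554.6, 102.8, 146.2]
orientation: [-3.129, 0.004, 1.398]
ft_force: [-1.6, -0.9, -0.6]
opening: 0.2
[554.63691662 102.76944384 146.21034626]
shift [0.0001 0.0076 0.0931] yaw [-3.129  0.004  1.398]
tray (array([543.75905285,  -9.69385262,  79.67257443]), np.float64(13.603932040710294), array([316.91220238, 209.71130952]))
```

```bash

python3 -m crank '[{"x":0,"y":0.003,"z":0.03,"wx":0,"wy":0,"wz":0,"fingers":0},{"x":0,"y":0.004,"z":0.06,"wx":0,"wy":0,"wz":0,"fingers":0},{"x":0,"y":0.004,"z":0.083,"wx":0,"wy":0,"wz":0,"fingers":0},{"x":0,"y":0.004,"z":0.09,"wx":0,"wy":0,"wz":0,"fingers":0},{"x":0,"y":0.004,"z":0.09,"wx":0,"wy":0,"wz":0,"fingers":0}]'
python3 - <<'E'
from h import *
print(pose()[:3,3]);delta([560.9,101.4,53])
c=shot('scene'); print('tray',tray(c,th=121))
E
```

```text
time: 16.02
tool_pos: [561.8, 100.6, 61.7]
orientation: [-3.137, 0.002, 1.395]
ft_force: [-0.6, 0.1, -0.1]
opening: 0.5
[561.78309631 100.58710147  61.65586469]
shift [ 0.0007 -0.001   0.0087] yaw [-3.137e+00  2.000e-03  1.395e+00]
tray None
```

```bash

python3 -m crank '[{"x":0,"y":-0.001,"z":0.0085,"wx":0,"wy":0,"wz":0,"fingers":0},{"x":-0.005,"y":-0.001,"z":0.0085,"wx":0,"wy":0,"wz":0,"fingers":0},{"x":-0.010,"y":-0.001,"z":0.0085,"wx":0,"wy":0,"wz":0,"fingers":0},{"x":-0.015,"y":-0.001,"z":0.0085,"wx":0,"wy":0,"wz":0,"fingers":0},{"x":-0.018,"y":-0.001,"z":0.0085,"wx":0,"wy":0,"wz":0,"fingers":0}]'
python3 -m crank '[{"x":-0.003,"y":0,"z":0,"wx":0,"wy":0,"wz":0,"fingers":0},{"x":-0.006,"y":0,"z":0,"wx":0,"wy":0,"wz":0,"fingers":0},{"x":-0.009,"y":0,"z":0,"wx":0,"wy":0,"wz":0,"fingers":0},{"x":-0.01,"y":0,"z":0,"wx":0,"wy":0,"wz":0,"fingers":0},{"x":-0.01,"y":0,"z":0,"wx":0,"wy":0,"wz":0,"fingers":0}]'
python3 -m crank '[{"x":0.008,"y":0,"z":0,"wx":0,"wy":0,"wz":0,"fingers":0},{"x":0.025,"y":0,"z":-0.01,"wx":0,"wy":0,"wz":0,"fingers":0},{"x":0.03,"y":0,"z":-0.04,"wx":0,"wy":0,"wz":0,"fingers":0},{"x":0.03,"y":0,"z":-0.08,"wx":0,"wy":0,"wz":0,"fingers":0},{"x":0.03,"y":0,"z":-0.115,"wx":0,"wy":0,"wz":0,"fingers":0}]'
python3 -m crank '[{"x":-0.04,"y":0,"z":-0.01,"wx":0,"wy":0,"wz":0,"fingers":0},{"x":-0.08,"y":0,"z":-0.02,"wx":0,"wy":0,"wz":0,"fingers":0},{"x":-0.12,"y":0,"z":-0.03,"wx":0,"wy":0,"wz":0,"fingers":0},{"x":-0.16,"y":0,"z":-0.04,"wx":0,"wy":0,"wz":-0.04,"fingers":0},{"x":-0.19,"y":0,"z":-0.06,"wx":0,"wy":0,"wz":-0.085,"fingers":0}]'
python3 -m crank '[{"x":-0.02,"y":0,"z":-0.02,"wx":0,"wy":0,"wz":0,"fingers":0},{"x":-0.04,"y":0,"z":-0.04,"wx":0,"wy":0,"wz":0,"fingers":0},{"x":-0.04,"y":0,"z":-0.06,"wx":0,"wy":0,"wz":0,"fingers":0},{"x":-0.04,"y":0,"z":-0.06,"wx":0,"wy":0,"wz":0,"fingers":0},{"x":-0.04,"y":0,"z":-0.06,"wx":0,"wy":0,"wz":0,"fingers":0}]'
python3 - <<'E'
from h import *
print(pose().round(3)); c=shot('wrist'); save(c,'w5.png')
for th in(150,165,180,190): print('tray',tray(c,th=th)); 
for th in (60,75): print('ring',darkring(c,[540,-14.5],th))
c=shot('scene'); print('tray',tray(c,th=121)); print('ring',ring(c,[539.7,-14]))
E
```

```text
time: 16.48
tool_pos: [560.3, 83.7, 56.2]
orientation: [3.14, -0.001, 1.395]
ft_force: [0.3, 2.2, 0.0]
opening: 0.0
time: 16.9
tool_pos: [558.3, 74.1, 55.5]
orientation: [3.141, -0.0, 1.396]
ft_force: [0.2, 2.2, 1.3]
opening: 0.5
time: 17.32
tool_pos: [562.0, 104.1, 170.3]
orientation: [-3.138, 0.002, 1.397]
ft_force: [0.4, -0.5, -0.9]
opening: 0.4
time: 17.73
tool_pos: [527.3, -85.3, 228.1]
orientation: [-3.136, 0.001, 1.483]
ft_force: [0.5, -0.1, 0.0]
opening: 0.6
time: 18.15
tool_pos: [526.9, -123.4, 290.6]
orientation: [3.14, 0.001, 1.48]
ft_force: [-0.1, -0.5, -0.7]
opening: 0.4
[[ 9.00000e-02  9.96000e-01  1.00000e-03  5.26911e+02]
 [ 9.96000e-01 -9.00000e-02 -1.00000e-03 -1.23412e+02]
 [-1.00000e-03  1.00000e-03 -1.00000e+00  2.90624e+02]
 [ 0.00000e+00  0.00000e+00  0.00000e+00  1.00000e+00]]
tray (array([538.83196122, -20.06496498,  84.45000323]), np.float64(1.3525743197566942), array([318.60540257,  72.74508261]))
tray (array([538.74721585, -20.5114135 ,  83.88060082]), np.float64(1.203903444099494), array([318.56123315,  73.01544094]))
tray (array([538.69377444, -20.79724726,  83.28536848]), np.float64(1.2610760836290509), array([318.63008744,  73.40435064]))
tray (array([539.1328551 , -22.40554324,  81.70702761]), np.float64(1.7033308498589457), array([318.74338566,  73.68360962]))
ring (array([539.54527294, -15.55942752,  94.82058034]), np.float64(0.8338137795314365), 1064)
ring (array([539.49537296, -15.6434904 ,  94.82324991]), np.float64(1.0735558902920965), 1444)
tray (array([539.11314629, -19.06514336,  83.20403403]), np.float64(0.8537182165476066), array([324.43432648, 208.68191355]))
ring (array([539.55337476, -14.0433163 ,  95.05964756]), np.float64(1.4023554868742911), 255)
```

View pics/w5.png

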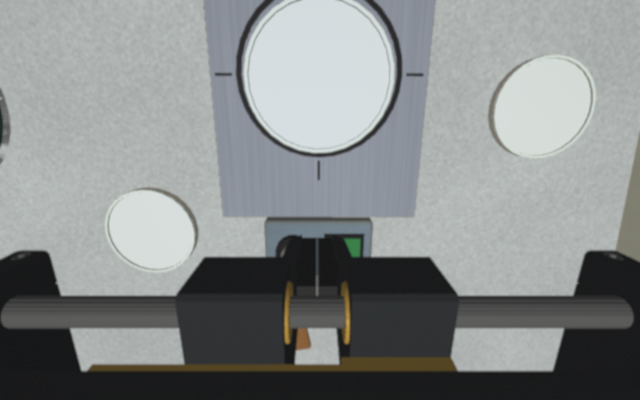

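The tray now lies about 5 mm right of the mark, and both cameras agree on that. The final tap goes on the right flank.

```bash

python3 -m crank '[{"x":-0.0024,"y":0.0027,"z":0.035,"wx":0,"wy":0,"wz":0,"fingers":0},{"x":-0.0024,"y":0.0027,"z":0.07,"wx":0,"wy":0,"wz":0,"fingers":0},{"x":-0.0024,"y":0.0027,"z":0.105,"wx":0,"wy":0,"wz":0,"fingers":0},{"x":-0.0024,"y":0.0027,"z":0.13,"wx":0,"wy":0,"wz":0,"fingers":0},{"x":-0.0024,"y":0.0027,"z":0.15,"wx":0,"wy":0,"wz":0,"fingers":0}]'
python3 -m crank '[{"x":0,"y":0,"z":0.03,"wx":0,"wy":0,"wz":0,"fingers":0},{"x":0,"y":0,"z":0.06,"wx":0,"wy":0,"wz":0,"fingers":0},{"x":0,"y":0,"z":0.08,"wx":0,"wy":0,"wz":0,"fingers":0},{"x":0,"y":0,"z":0.086,"wx":0,"wy":0,"wz":0,"fingers":0},{"x":0,"y":0,"z":0.086,"wx":0,"wy":0,"wz":0,"fingers":0}]'
python3 -m crank '[{"x":0,"y":0,"z":0,"wx":0,"wy":0,"wz":0,"fingers":0},{"x":0,"y":0,"z":0,"wx":0,"wy":0,"wz":0,"fingers":0},{"x":0,"y":0,"z":0,"wx":0,"wy":0,"wz":0,"fingers":0}]'
python3 - <<'E'
from h import *
delta([530.9,-109.6,54])
E
```

```text
time: 18.67
tool_pos: [525.7, -124.0, 134.9]
orientation: [-3.134, -0.001, 1.482]
ft_force: [-0.2, -0.4, -0.5]
opening: 0.4
time: 19.08
tool_pos: [525.7, -124.2, 50.5]
orientation: [-3.134, -0.001, 1.482]
ft_force: [-0.0, -0.8, -0.4]
opening: 0.1
time: 19.33
tool_pos: [530.5, -126.1, 56.0]
orientation: [3.138, 0.001, 1.481]
ft_force: [0.9, 0.0, 0.4]
opening: 0.4
shift [ 0.0165 -0.0011  0.002 ] yaw [3.138e+00 1.000e-03 1.481e+00]
```

```bash

python3 -m crank '[{"x":0.004,"y":0,"z":0.001,"wx":0,"wy":0,"wz":0,"fingers":0},{"x":0.008,"y":0,"z":0.001,"wx":0,"wy":0,"wz":0,"fingers":0},{"x":0.0115,"y":0,"z":0.001,"wx":0,"wy":0,"wz":0,"fingers":0},{"x":0.014,"y":0,"z":0.001,"wx":0,"wy":0,"wz":0,"fingers":0},{"x":0.016,"y":0,"z":0.001,"wx":0,"wy":0,"wz":0,"fingers":0}]'
python3 -m crank '[{"x":0,"y":0,"z":0,"wx":0,"wy":0,"wz":0,"fingers":0},{"x":0,"y":0,"z":0,"wx":0,"wy":0,"wz":0,"fingers":0}]'
python3 -m crank '[{"x":-0.005,"y":0,"z":0,"wx":0,"wy":0,"wz":0,"fingers":0},{"x":-0.02,"y":0,"z":0,"wx":0,"wy":0,"wz":0,"fingers":0},{"x":-0.02,"y":0,"z":-0.03,"wx":0,"wy":0,"wz":0,"fingers":0},{"x":-0.02,"y":0,"z":-0.07,"wx":0,"wy":0,"wz":0,"fingers":0},{"x":-0.02,"y":0,"z":-0.1,"wx":0,"wy":0,"wz":0,"fingers":0}]'
python3 -m crank '[{"x":-0.01,"y":0,"z":-0.03,"wx":0,"wy":0,"wz":0,"fingers":0},{"x":-0.02,"y":0,"z":-0.06,"wx":0,"wy":0,"wz":0,"fingers":0},{"x":-0.02,"y":0,"z":-0.09,"wx":0,"wy":0,"wz":0,"fingers":0},{"x":-0.02,"y":0,"z":-0.12,"wx":0,"wy":0,"wz":0,"fingers":0},{"x":-0.02,"y":0,"z":-0.12,"wx":0,"wy":0,"wz":0,"fingers":0}]'
python3 - <<'E'
from h import *
print(pose().round(3)); c=shot('wrist'); save(c,'w6.png',(220,0,420,200),3)
for th in(150,165,180): print('tray',tray(c,th=th)); 
for th in (60,75): print('ring',darkring(c,[540,-14.5],th))
c=shot('scene'); print('tray',tray(c,th=121)); print('ring',ring(c,[539.7,-14]))
E
```

```text
time: 19.75
tool_pos: [531.1, -110.1, 53.9]
orientation: [3.14, 0.001, 1.481]
ft_force: [-0.9, -2.4, 2.5]
opening: 0.2
time: 19.92
tool_pos: [530.8, -109.8, 53.5]
orientation: [3.141, 0.0, 1.481]
ft_force: [0.2, -1.0, 0.3]
opening: 0.3
time: 20.33
tool_pos: [527.9, -129.9, 154.1]
orientation: [-3.14, -0.001, 1.48]
ft_force: [1.6, 0.3, -0.3]
opening: 0.6
time: 20.75
tool_pos: [529.8, -151.0, 280.4]
orientation: [3.131, 0.002, 1.48]
ft_force: [1.0, -0.2, 1.4]
opening: 0.3
[[ 9.00000e-02  9.96000e-01  1.00000e-02  5.29781e+02]
 [ 9.96000e-01 -9.00000e-02 -3.00000e-03 -1.50969e+02]
 [-2.00000e-03  1.00000e-02 -1.00000e+00  2.80356e+02]
 [ 0.00000e+00  0.00000e+00  0.00000e+00  1.00000e+00]]
tray (array([538.22204273, -24.73020787,  79.68824012]), np.float64(7.837464304709395), array([311.60580961,  56.30825424]))
tray (array([537.95177104, -23.88557017,  79.14804332]), np.float64(7.895550560378319), array([311.46300632,  55.71476235]))
tray (array([537.72364719, -21.59204716,  80.08901994]), np.float64(7.323284981251863), array([311.50857007,  55.51776288]))
ring (array([539.51164647, -15.16927799,  94.71373977]), np.float64(0.8539775574108772), 1045)
ring (array([539.51759966, -15.15975224,  94.77530048]), np.float64(1.1080708795726735), 1384)
tray (array([539.29305592, -13.66517822,  82.91551184]), np.float64(0.8721005961666827), array([325.69652574, 209.78735873]))
ring (array([539.55468673, -13.90710436,  94.9767669 ]), np.float64(1.410675686474342), 269)
```

View pics/w6.png

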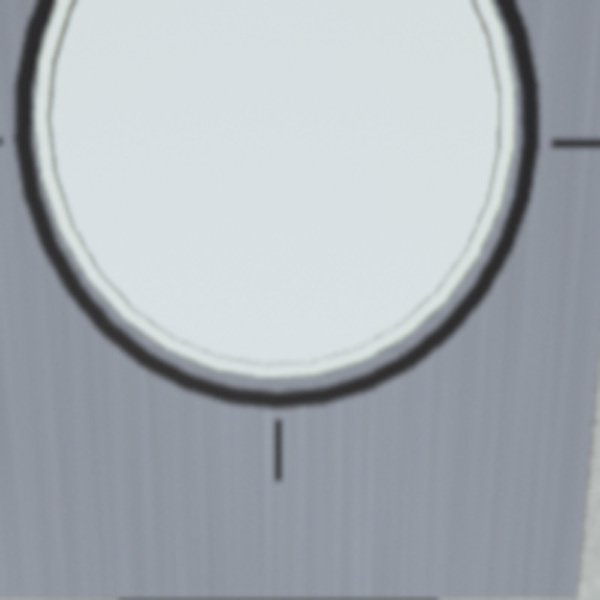

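The crop shows an even dark ring with a gap all round the tray. The scene camera puts the tray within 0.5 mm of the ring centre. Next is the tare press at (484.7, -237.6).

```bash
python3 - <<'E'
from h import *
delta([484.7,-237.6,85])
E
```

```text
shift [-0.091  -0.0351  0.1894] yaw [3.139 0.    1.481]
```

```bash

python3 -m crank '[{"x":-0.03,"y":-0.012,"z":0.0,"wx":0,"wy":0,"wz":0,"fingers":0},{"x":-0.06,"y":-0.024,"z":0.02,"wx":0,"wy":0,"wz":0,"fingers":0},{"x":-0.091,"y":-0.035,"z":0.04,"wx":0,"wy":0,"wz":0,"fingers":0},{"x":-0.091,"y":-0.035,"z":0.08,"wx":0,"wy":0,"wz":0,"fingers":0},{"x":-0.091,"y":-0.035,"z":0.12,"wx":0,"wy":0,"wz":0,"fingers":0}]'
python3 -m crank '[{"x":0,"y":0,"z":0.03,"wx":0,"wy":0,"wz":0,"fingers":0},{"x":0,"y":0,"z":0.055,"wx":0,"wy":0,"wz":0,"fingers":0},{"x":0,"y":0,"z":0.07,"wx":0,"wy":0,"wz":0,"fingers":0},{"x":0,"y":0,"z":0.07,"wx":0,"wy":0,"wz":0,"fingers":0},{"x":0,"y":0,"z":0.07,"wx":0,"wy":0,"wz":0,"fingers":0}]'
python3 - <<'E'
from h import *
delta([484.7,-237.6,74])
c=shot('side'); save(c,'s1.png',(290,150,390,225),7)
E
```

```text
time: 21.27
tool_pos: [482.6, -238.6, 151.2]
orientation: [3.141, 0.0, 1.478]
ft_force: [0.4, -0.4, -0.1]
opening: 0.4
time: 21.68
tool_pos: [481.4, -235.9, 80.4]
orientation: [-3.136, -0.003, 1.481]
ft_force: [0.3, 0.3, 0.6]
opening: 0.6
shift [-0.0014  0.0035  0.0064] yaw [-3.136e+00 -3.000e-03  1.481e+00]
```

View pics/s1.png

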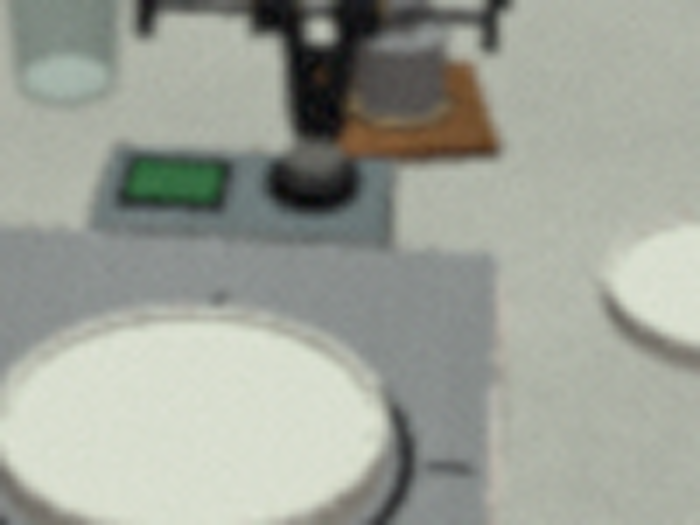

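The side crop shows the fingertips right over the grey key, at about (318,150) in the crop. The weight stands upright on its block.

```bash

python3 -m crank '[{"x":0,"y":0.001,"z":0.003,"wx":0,"wy":0,"wz":0,"fingers":0},{"x":0,"y":0.001,"z":0.006,"wx":0,"wy":0,"wz":0,"fingers":0},{"x":0,"y":0.001,"z":0.009,"wx":0,"wy":0,"wz":0,"fingers":0},{"x":0,"y":0.001,"z":0.009,"wx":0,"wy":0,"wz":0,"fingers":0}]'
python3 -m crank '[{"x":0,"y":0,"z":0.0015,"wx":0,"wy":0,"wz":0,"fingers":0},{"x":0,"y":0,"z":0.003,"wx":0,"wy":0,"wz":0,"fingers":0},{"x":0,"y":0,"z":0.003,"wx":0,"wy":0,"wz":0,"fingers":0}]'

```

```text
time: 22.07
tool_pos: [484.9, -237.3, 74.4]
orientation: [3.141, 0.0, 1.481]
ft_force: [0.2, 0.3, -0.1]
opening: 0.0
time: 22.32
tool_pos: [484.7, -237.2, 71.1]
orientation: [-3.141, -0.0, 1.481]
ft_force: [0.1, -0.3, -0.0]
opening: 0.3
```

```bash

python3 -m crank '[{"x":0,"y":0,"z":0.0015,"wx":0,"wy":0,"wz":0,"fingers":0},{"x":0,"y":0,"z":0.003,"wx":0,"wy":0,"wz":0,"fingers":0},{"x":0,"y":0,"z":0.003,"wx":0,"wy":0,"wz":0,"fingers":0}]'
python3 -m crank '[{"x":0,"y":0,"z":0.0015,"wx":0,"wy":0,"wz":0,"fingers":0},{"x":0,"y":0,"z":0.002,"wx":0,"wy":0,"wz":0,"fingers":0},{"x":0,"y":0,"z":0.002,"wx":0,"wy":0,"wz":0,"fingers":0}]'

```

```text
time: 22.57
tool_pos: [484.6, -237.2, 67.9]
orientation: [-3.141, -0.0, 1.481]
ft_force: [1.0, -0.2, 0.2]
opening: 0.4
time: 22.82
tool_pos: [484.8, -237.3, 66.2]
orientation: [-3.142, 0.0, 1.481]
ft_force: [-0.3, -0.1, 0.9]
opening: 0.5
```

```bash

python3 -m crank '[{"x":0,"y":0,"z":0.0015,"wx":0,"wy":0,"wz":0,"fingers":0},{"x":0,"y":0,"z":0.002,"wx":0,"wy":0,"wz":0,"fingers":0},{"x":0,"y":0,"z":0.002,"wx":0,"wy":0,"wz":0,"fingers":0}]'
python3 -m crank '[{"x":0,"y":0,"z":0.0015,"wx":0,"wy":0,"wz":0,"fingers":0},{"x":0,"y":0,"z":0.002,"wx":0,"wy":0,"wz":0,"fingers":0},{"x":0,"y":0,"z":0.002,"wx":0,"wy":0,"wz":0,"fingers":0}]'

```

```text
time: 23.07
tool_pos: [484.9, -237.4, 64.3]
orientation: [3.141, 0.0, 1.481]
ft_force: [-0.2, 0.3, 2.5]
opening: 0.1
time: 23.32
tool_pos: [485.0, -237.4, 62.3]
orientation: [3.141, 0.0, 1.481]
ft_force: [-0.4, 0.5, 3.0]
opening: 0.7
```

```bash

python3 -m crank '[{"x":0,"y":0,"z":0.001,"wx":0,"wy":0,"wz":0,"fingers":0},{"x":0,"y":0,"z":0.0018,"wx":0,"wy":0,"wz":0,"fingers":0},{"x":0,"y":0,"z":0.0018,"wx":0,"wy":0,"wz":0,"fingers":0}]'
python3 -m crank '[{"x":0,"y":0,"z":0,"wx":0,"wy":0,"wz":0,"fingers":0},{"x":0,"y":0,"z":0,"wx":0,"wy":0,"wz":0,"fingers":0},{"x":0,"y":0,"z":0,"wx":0,"wy":0,"wz":0,"fingers":0}]'

```

```text
time: 23.57
tool_pos: [485.0, -237.4, 61.3]
orientation: [3.141, 0.0, 1.481]
ft_force: [-2.0, 0.9, 8.1]
opening: 0.5
time: 23.82
tool_pos: [485.0, -237.4, 61.3]
orientation: [3.141, 0.0, 1.481]
ft_force: [-2.1, 0.7, 9.3]
opening: 0.5
```

The key bottomed out at about 9 N, so the tare is done. Now I lift and go to look at the jars.

```bash

python3 -m crank '[{"x":0,"y":0,"z":-0.02,"wx":0,"wy":0,"wz":0,"fingers":0},{"x":0,"y":0,"z":-0.06,"wx":0,"wy":0,"wz":0,"fingers":0.5},{"x":0,"y":0,"z":-0.1,"wx":0,"wy":0,"wz":0,"fingers":1},{"x":0,"y":0,"z":-0.14,"wx":0,"wy":0,"wz":0,"fingers":1},{"x":0,"y":0,"z":-0.18,"wx":0,"wy":0,"wz":0,"fingers":1}]'
python3 -m crank '[{"x":0.03,"y":-0.004,"z":-0.03,"wx":0,"wy":0,"wz":0,"fingers":1},{"x":0.065,"y":-0.009,"z":-0.05,"wx":0,"wy":0,"wz":0,"fingers":1},{"x":0.10,"y":-0.014,"z":-0.06,"wx":0,"wy":0,"wz":0,"fingers":1},{"x":0.135,"y":-0.019,"z":-0.06,"wx":0,"wy":0,"wz":0,"fingers":1},{"x":0.17,"y":-0.024,"z":-0.06,"wx":0,"wy":0,"wz":0,"fingers":1}]'
python3 -m crank '[{"x":0.035,"y":-0.005,"z":0,"wx":0,"wy":0,"wz":0,"fingers":1},{"x":0.07,"y":-0.010,"z":0,"wx":0,"wy":0,"wz":0,"fingers":1},{"x":0.105,"y":-0.015,"z":0,"wx":0,"wy":0,"wz":0,"fingers":1},{"x":0.14,"y":-0.02,"z":0,"wx":0,"wy":0,"wz":0,"fingers":1},{"x":0.175,"y":-0.025,"z":0,"wx":0,"wy":0,"wz":0,"fingers":1}]'
python3 -m crank '[{"x":0.035,"y":-0.005,"z":0,"wx":0,"wy":0,"wz":0,"fingers":1},{"x":0.07,"y":-0.010,"z":0,"wx":0,"wy":0,"wz":0,"fingers":1},{"x":0.105,"y":-0.015,"z":0,"wx":0,"wy":0,"wz":0,"fingers":1},{"x":0.138,"y":-0.02,"z":0,"wx":0,"wy":0,"wz":0,"fingers":1},{"x":0.138,"y":-0.02,"z":0,"wx":0,"wy":0,"wz":0,"fingers":1}]'
python3 -m crank '[{"x":0,"y":0,"z":0,"wx":0,"wy":0,"wz":0,"fingers":1},{"x":0,"y":0,"z":0,"wx":0,"wy":0,"wz":0,"fingers":1},{"x":0,"y":0,"z":0,"wx":0,"wy":0,"wz":0,"fingers":1}]'
cat >> h.py <<'E'
def caps(c,z=64,th=165):
    hsv=cv2.cvtColor(c['color'],cv2.COLOR_RGB2HSV)
    for ce,a,k in blobs(c,(hsv[:,:,2]>th)&(hsv[:,:,1]<30),z,150):
        x,e=circ(ray(c,k,z))
        if 14<x[2]<30: print('cap',ce.round(1),a,x.round(1),round(e,2))
E
python3 - <<'E'
from h import *
print(pose().round(3)); c=shot('wrist'); save(c,'w7.png')
for th in (165,180): caps(c,64,th)
c=shot('scene'); print('tray',tray(c,th=121)); print('ring',ring(c,[539.7,-14]))
E
```

```text
time: 24.23
tool_pos: [484.1, -236.9, 241.4]
orientation: [-3.14, -0.0, 1.481]
ft_force: [0.5, 0.2, 0.3]
opening: 24.8
time: 24.65
tool_pos: [476.3, -64.6, 301.4]
orientation: [3.139, 0.0, 1.48]
ft_force: [0.9, -0.7, 0.2]
opening: 58.4
time: 25.07
tool_pos: [466.3, 112.3, 299.9]
orientation: [-3.141, 0.0, 1.481]
ft_force: [0.1, 0.5, -0.7]
opening: 88.2
time: 25.48
tool_pos: [458.5, 254.9, 299.5]
orientation: [-3.14, -0.002, 1.485]
ft_force: [0.2, -0.8, 0.2]
opening: 88.3
time: 25.73
tool_pos: [459.5, 248.9, 300.0]
orientation: [-3.141, 0.001, 1.48]
ft_force: [0.0, -0.4, 0.6]
opening: 88.0
[[ 9.10000e-02  9.96000e-01 -1.00000e-03  4.59455e+02]
 [ 9.96000e-01 -9.10000e-02 -1.00000e-03  2.48926e+02]
 [-1.00000e-03 -0.00000e+00 -1.00000e+00  2.99968e+02]
 [ 0.00000e+00  0.00000e+00  0.00000e+00  1.00000e+00]]
cap [284.4  63.8] 1253 [433.4 370.2  21.4] 0.26
cap [273.4 137.7] 1033 [410.1 288.7  21.4] 0.27
cap [385.5 147.6] 1015 [546.  264.5  21.5] 0.26
cap [284.4  63.9] 1212 [433.4 370.2  21.1] 0.25
cap [273.4 137.7] 994 [410.  288.8  21. ] 0.3
cap [385.5 147.6] 971 [545.9 264.5  21. ] 0.33
tray (array([539.2977016 , -13.64304461,  82.92662216]), np.float64(0.8904717543356341), array([325.70460251, 209.80167364]))
ring (array([539.5617998 , -13.90421591,  94.9720448 ]), np.float64(1.4154185696506427), 268)
```

View pics/w7.png

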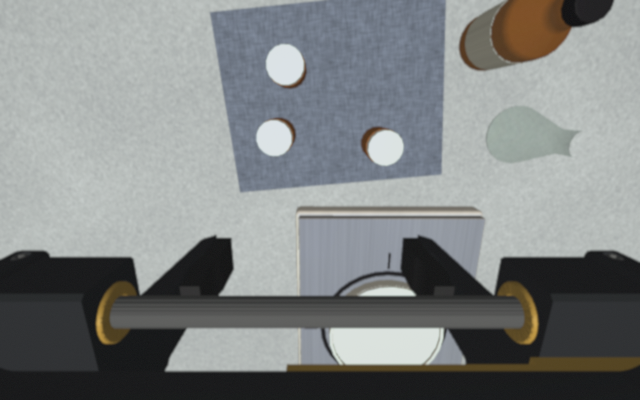

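The caps are at (385,148), (273,138) and (284,64); the bottle and flask lie to the right of them. I take jar A at (546.3, 265.2) first.

```bash

python3 -m crank '[{"x":0.01,"y":0.035,"z":0.015,"wx":0,"wy":0,"wz":0,"fingers":1},{"x":0.018,"y":0.065,"z":0.03,"wx":0,"wy":0,"wz":0,"fingers":1},{"x":0.024,"y":0.085,"z":0.06,"wx":0,"wy":0,"wz":0,"fingers":1},{"x":0.024,"y":0.085,"z":0.1,"wx":0,"wy":0,"wz":0,"fingers":1},{"x":0.024,"y":0.085,"z":0.14,"wx":0,"wy":0,"wz":0,"fingers":1}]'
python3 -m crank '[{"x":0,"y":0,"z":0.03,"wx":0,"wy":0,"wz":0,"fingers":1},{"x":0,"y":0,"z":0.05,"wx":0,"wy":0,"wz":0,"fingers":1},{"x":0,"y":0,"z":0.05,"wx":0,"wy":0,"wz":0,"fingers":1},{"x":0,"y":0,"z":0.05,"wx":0,"wy":0,"wz":0,"fingers":1},{"x":0,"y":0,"z":0.05,"wx":0,"wy":0,"wz":0,"fingers":1}]'
python3 - <<'E'
from h import *
delta([546.3,265.2,19])
E
```

```text
time: 26.25
tool_pos: [549.0, 265.4, 160.4]
orientation: [3.138, -0.002, 1.478]
ft_force: [-0.2, 0.5, -0.1]
opening: 88.0
time: 26.67
tool_pos: [547.7, 266.0, 112.2]
orientation: [3.139, -0.001, 1.48]
ft_force: [0.4, 0.3, 0.2]
opening: 88.0
shift [-0.0011 -0.0015  0.0932] yaw [ 3.139e+00 -1.000e-03  1.480e+00]
```

```bash

python3 -m crank '[{"x":0,"y":0,"z":0.025,"wx":0,"wy":0,"wz":0,"fingers":1},{"x":0,"y":0,"z":0.055,"wx":0,"wy":0,"wz":0,"fingers":1},{"x":-0.0005,"y":-0.0005,"z":0.08,"wx":0,"wy":0,"wz":0,"fingers":1},{"x":-0.0005,"y":-0.0005,"z":0.091,"wx":0,"wy":0,"wz":0,"fingers":1},{"x":-0.0005,"y":-0.0005,"z":0.091,"wx":0,"wy":0,"wz":0,"fingers":1}]'
python3 -m crank '[{"x":0,"y":0,"z":0,"wx":0,"wy":0,"wz":0,"fingers":0.4},{"x":0,"y":0,"z":0,"wx":0,"wy":0,"wz":0,"fingers":0.4},{"x":0,"y":0,"z":0,"wx":0,"wy":0,"wz":0,"fingers":0.4},{"x":0,"y":0,"z":0,"wx":0,"wy":0,"wz":0,"fingers":0.4},{"x":0,"y":0,"z":0,"wx":0,"wy":0,"wz":0,"fingers":0.4}]'
python3 -m crank '[{"x":0,"y":0,"z":0,"wx":0,"wy":0,"wz":0,"fingers":0.4},{"x":0,"y":0,"z":0,"wx":0,"wy":0,"wz":0,"fingers":0.4},{"x":0,"y":0,"z":0,"wx":0,"wy":0,"wz":0,"fingers":0.4},{"x":0,"y":0,"z":0,"wx":0,"wy":0,"wz":0,"fingers":0.4}]'
python3 -m crank '[{"x":0,"y":0,"z":-0.005,"wx":0,"wy":0,"wz":0,"fingers":0.4},{"x":0,"y":0,"z":-0.02,"wx":0,"wy":0,"wz":0,"fingers":0.4},{"x":0,"y":0,"z":-0.05,"wx":0,"wy":0,"wz":0,"fingers":0.4},{"x":0,"y":0,"z":-0.085,"wx":0,"wy":0,"wz":0,"fingers":0.4},{"x":0,"y":0,"z":-0.12,"wx":0,"wy":0,"wz":0,"fingers":0.4}]'
python3 -m crank '[{"x":0,"y":0,"z":-0.025,"wx":0,"wy":0,"wz":0,"fingers":0.4},{"x":0,"y":0,"z":-0.04,"wx":0,"wy":0,"wz":0,"fingers":0.4},{"x":0,"y":0,"z":-0.04,"wx":0,"wy":0,"wz":0,"fingers":0.4},{"x":0,"y":0,"z":-0.04,"wx":0,"wy":0,"wz":0,"fingers":0.4}]'
python3 - <<'E'
from h import *
delta([534.7,-66,80])
E
```

```text
time: 27.08
tool_pos: [545.0, 265.3, 18.5]
orientation: [-3.14, 0.001, 1.481]
ft_force: [-0.3, 0.7, -0.5]
opening: 88.1
time: 27.5
tool_pos: [546.7, 266.2, 20.8]
orientation: [3.14, -0.001, 1.481]
ft_force: [0.2, 0.2, -0.3]
opening: 57.0
time: 27.83
tool_pos: [546.0, 265.9, 19.9]
orientation: [3.141, -0.0, 1.481]
ft_force: [-0.5, -0.1, 3.6]
opening: 45.2
time: 28.25
tool_pos: [544.4, 265.1, 139.2]
orientation: [-3.138, 0.002, 1.481]
ft_force: [2.0, -0.2, -1.2]
opening: 45.1
time: 28.58
tool_pos: [546.0, 265.9, 180.0]
orientation: [3.14, -0.001, 1.481]
ft_force: [-0.1, -0.0, -2.1]
opening: 45.1
shift [-0.3317  0.0184  0.0998] yaw [ 3.140e+00 -1.000e-03  1.481e+00]
```

```bash

python3 -m crank '[{"x":-0.015,"y":0.001,"z":0,"wx":0,"wy":0,"wz":0,"fingers":0.4},{"x":-0.045,"y":0.003,"z":0,"wx":0,"wy":0,"wz":0,"fingers":0.4},{"x":-0.08,"y":0.005,"z":0,"wx":0,"wy":0,"wz":0,"fingers":0.4},{"x":-0.115,"y":0.007,"z":0,"wx":0,"wy":0,"wz":0,"fingers":0.4},{"x":-0.15,"y":0.009,"z":0,"wx":0,"wy":0,"wz":0,"fingers":0.4}]'
python3 -m crank '[{"x":-0.035,"y":0.002,"z":0,"wx":0,"wy":0,"wz":0,"fingers":0.4},{"x":-0.07,"y":0.004,"z":0,"wx":0,"wy":0,"wz":0,"fingers":0.4},{"x":-0.105,"y":0.006,"z":0,"wx":0,"wy":0,"wz":0,"fingers":0.4},{"x":-0.14,"y":0.008,"z":0,"wx":0,"wy":0,"wz":0,"fingers":0.4},{"x":-0.17,"y":0.009,"z":0,"wx":0,"wy":0,"wz":0,"fingers":0.4}]'
python3 -m crank '[{"x":-0.011,"y":0,"z":0.01,"wx":0,"wy":0,"wz":0,"fingers":0.4},{"x":-0.011,"y":0,"z":0.03,"wx":0,"wy":0,"wz":0,"fingers":0.4},{"x":-0.011,"y":0,"z":0.055,"wx":0,"wy":0,"wz":0,"fingers":0.4},{"x":-0.011,"y":0,"z":0.075,"wx":0,"wy":0,"wz":0,"fingers":0.4},{"x":-0.011,"y":0,"z":0.083,"wx":0,"wy":0,"wz":0,"fingers":0.4}]'
python3 -m crank '[{"x":0,"y":0,"z":0,"wx":0,"wy":0,"wz":0,"fingers":0.4},{"x":0,"y":0,"z":0,"wx":0,"wy":0,"wz":0,"fingers":0.4},{"x":0,"y":0,"z":0,"wx":0,"wy":0,"wz":0,"fingers":0.4},{"x":0,"y":0,"z":0,"wx":0,"wy":0,"wz":0,"fingers":0.4}]'
python3 - <<'E'
from h import *
print(pose()[:3,3]);delta([534.7,-66,81])
E
```

```text
time: 29.0
tool_pos: [538.9, 113.3, 176.4]
orientation: [-3.137, 0.002, 1.482]
ft_force: [0.3, -0.4, -2.7]
opening: 45.6
time: 29.42
tool_pos: [532.4, -57.1, 176.6]
orientation: [-3.137, 0.0, 1.48]
ft_force: [1.1, 1.2, -1.8]
opening: 45.5
time: 29.83
tool_pos: [529.3, -65.0, 90.7]
orientation: [-3.132, -0.001, 1.48]
ft_force: [-0.5, -0.3, -2.3]
opening: 45.3
time: 30.17
tool_pos: [535.1, -65.5, 97.8]
orientation: [3.139, 0.0, 1.481]
ft_force: [-1.0, -0.3, -0.3]
opening: 45.4
[535.08708358 -65.51322941  97.77926039]
shift [-0.0005 -0.0004  0.0168] yaw [3.139 0.    1.481]
```

```bash

python3 -m crank '[{"x":0,"y":0,"z":0.004,"wx":0,"wy":0,"wz":0,"fingers":0.4},{"x":0,"y":0,"z":0.009,"wx":0,"wy":0,"wz":0,"fingers":0.4},{"x":0,"y":0,"z":0.013,"wx":0,"wy":0,"wz":0,"fingers":0.4},{"x":0,"y":0,"z":0.015,"wx":0,"wy":0,"wz":0,"fingers":0.4},{"x":0,"y":0,"z":0.015,"wx":0,"wy":0,"wz":0,"fingers":0.4}]'
python3 -m crank '[{"x":0,"y":0,"z":0.0005,"wx":0,"wy":0,"wz":0,"fingers":0.4},{"x":0,"y":0,"z":0.001,"wx":0,"wy":0,"wz":0,"fingers":0.4},{"x":0,"y":0,"z":0.001,"wx":0,"wy":0,"wz":0,"fingers":0.4}]'

```

```text
time: 30.58
tool_pos: [533.7, -65.5, 81.1]
orientation: [-3.141, -0.0, 1.481]
ft_force: [0.2, -0.0, -1.9]
opening: 45.1
time: 30.83
tool_pos: [533.9, -65.5, 80.9]
orientation: [-3.141, 0.0, 1.481]
ft_force: [-1.6, -0.3, 4.9]
opening: 44.8
```

Seated, so I release to about 64 mm, lift, and go to jar B at (410.5, 289.3).

```bash

python3 -m crank '[{"x":0,"y":0,"z":0,"wx":0,"wy":0,"wz":0,"fingers":0.6},{"x":0,"y":0,"z":0,"wx":0,"wy":0,"wz":0,"fingers":0.75},{"x":0,"y":0,"z":0,"wx":0,"wy":0,"wz":0,"fingers":0.75},{"x":0,"y":0,"z":0,"wx":0,"wy":0,"wz":0,"fingers":0.75},{"x":0,"y":0,"z":-0.005,"wx":0,"wy":0,"wz":0,"fingers":0.75}]'
python3 -m crank '[{"x":0,"y":0,"z":-0.02,"wx":0,"wy":0,"wz":0,"fingers":0.75},{"x":0,"y":0,"z":-0.05,"wx":0,"wy":0,"wz":0,"fingers":0.75},{"x":0,"y":0,"z":-0.085,"wx":0,"wy":0,"wz":0,"fingers":0.75},{"x":0,"y":0,"z":-0.12,"wx":0,"wy":0,"wz":0,"fingers":1},{"x":0,"y":0,"z":-0.12,"wx":0,"wy":0,"wz":0,"fingers":1}]'
python3 - <<'E'
from h import *
delta([410.5,289.3,20])
c=shot('scene'); print('tray?',ring(c,[539.7,-14])); caps(c,125,121)
E
```

```text
time: 31.25
tool_pos: [533.0, -65.4, 84.5]
orientation: [-3.14, -0.0, 1.481]
ft_force: [-0.5, 0.1, -0.1]
opening: 66.1
time: 31.67
tool_pos: [538.8, -66.3, 214.1]
orientation: [3.128, 0.001, 1.481]
ft_force: [0.3, -0.2, 0.2]
opening: 77.9
shift [ 0.3428 -0.1624  0.1916] yaw [3.128e+00 1.000e-03 1.481e+00]
tray? (array([539.52552176, -13.93157955,  95.01129036]), np.float64(1.4032898241240428), 266)
cap [313.7 183.9] 164 [534.1 -65.5  20.4] 0.62
cap [443.7 247.8] 183 [448.8 300.4  18.8] 0.7
cap [464.7 273.5] 206 [470.7 377.2  19.1] 0.67
cap [176.7 393.5] 262 [1109.8  113.1   18.1] 4.25
cap [242.2 393.4] 305 [1017.2  209.    20.3] 5.51
```

```bash

python3 -m crank '[{"x":0.034,"y":-0.0155,"z":0,"wx":0,"wy":0,"wz":0,"fingers":1},{"x":0.068,"y":-0.031,"z":0,"wx":0,"wy":0,"wz":0,"fingers":1},{"x":0.102,"y":-0.0465,"z":0,"wx":0,"wy":0,"wz":0,"fingers":1},{"x":0.136,"y":-0.062,"z":0,"wx":0,"wy":0,"wz":0,"fingers":1},{"x":0.170,"y":-0.0775,"z":0,"wx":0,"wy":0,"wz":0,"fingers":1}]'
python3 -m crank '[{"x":0.034,"y":-0.0155,"z":0,"wx":0,"wy":0,"wz":0,"fingers":1},{"x":0.068,"y":-0.031,"z":0,"wx":0,"wy":0,"wz":0,"fingers":1},{"x":0.102,"y":-0.0465,"z":0.02,"wx":0,"wy":0,"wz":0,"fingers":1},{"x":0.136,"y":-0.062,"z":0.04,"wx":0,"wy":0,"wz":0,"fingers":1},{"x":0.172,"y":-0.0775,"z":0.06,"wx":0,"wy":0,"wz":0,"fingers":1}]'
python3 -m crank '[{"x":0,"y":0,"z":0.02,"wx":0,"wy":0,"wz":0,"fingers":1},{"x":0,"y":0,"z":0.03,"wx":0,"wy":0,"wz":0,"fingers":1},{"x":0,"y":0,"z":0.03,"wx":0,"wy":0,"wz":0,"fingers":1},{"x":0,"y":0,"z":0.03,"wx":0,"wy":0,"wz":0,"fingers":1},{"x":0,"y":0,"z":0.03,"wx":0,"wy":0,"wz":0,"fingers":1}]'
python3 - <<'E'
from h import *
print(pose()[:3,3]);delta([410.5,289.3,20])
E
```

```text
time: 32.13
tool_pos: [470.3, 111.9, 204.1]
orientation: [-3.14, 0.0, 1.48]
ft_force: [-0.1, -0.1, 0.1]
opening: 88.4
time: 32.55
tool_pos: [409.8, 287.0, 145.6]
orientation: [-3.141, 0.0, 1.481]
ft_force: [0.7, 0.2, -0.6]
opening: 88.0
time: 32.97
tool_pos: [412.2, 285.2, 117.8]
orientation: [3.141, -0.0, 1.479]
ft_force: [0.1, 0.1, -0.2]
opening: 87.7
[412.20640695 285.18892413 117.77297488]
shift [ 0.0039 -0.0021  0.0978] yaw [ 3.141 -0.     1.479]
```

```bash

python3 -m crank '[{"x":0.0035,"y":-0.0015,"z":0.02,"wx":0,"wy":0,"wz":0,"fingers":1},{"x":0.0035,"y":-0.0015,"z":0.055,"wx":0,"wy":0,"wz":0,"fingers":1},{"x":0.0035,"y":-0.0015,"z":0.08,"wx":0,"wy":0,"wz":0,"fingers":1},{"x":0.0035,"y":-0.0015,"z":0.096,"wx":0,"wy":0,"wz":0,"fingers":1},{"x":0.0035,"y":-0.0015,"z":0.097,"wx":0,"wy":0,"wz":0,"fingers":1}]'
python3 -m crank '[{"x":0,"y":0,"z":0,"wx":0,"wy":0,"wz":0,"fingers":0.4},{"x":0,"y":0,"z":0,"wx":0,"wy":0,"wz":0,"fingers":0.4},{"x":0,"y":0,"z":0,"wx":0,"wy":0,"wz":0,"fingers":0.4},{"x":0,"y":0,"z":0,"wx":0,"wy":0,"wz":0,"fingers":0.4},{"x":0,"y":0,"z":0,"wx":0,"wy":0,"wz":0,"fingers":0.4}]'
python3 -m crank '[{"x":0,"y":0,"z":0,"wx":0,"wy":0,"wz":0,"fingers":0.4},{"x":0,"y":0,"z":0,"wx":0,"wy":0,"wz":0,"fingers":0.4},{"x":0,"y":0,"z":0,"wx":0,"wy":0,"wz":0,"fingers":0.4},{"x":0,"y":0,"z":0,"wx":0,"wy":0,"wz":0,"fingers":0.4}]'
python3 -m crank '[{"x":0,"y":0,"z":-0.005,"wx":0,"wy":0,"wz":0,"fingers":0.4},{"x":0,"y":0,"z":-0.02,"wx":0,"wy":0,"wz":0,"fingers":0.4},{"x":0,"y":0,"z":-0.05,"wx":0,"wy":0,"wz":0,"fingers":0.4},{"x":0,"y":0,"z":-0.085,"wx":0,"wy":0,"wz":0,"fingers":0.4},{"x":0,"y":0,"z":-0.12,"wx":0,"wy":0,"wz":0,"fingers":0.4}]'
python3 -m crank '[{"x":0,"y":0,"z":-0.03,"wx":0,"wy":0,"wz":0,"fingers":0.4},{"x":0,"y":0,"z":-0.05,"wx":0,"wy":0,"wz":0,"fingers":0.4},{"x":0,"y":0,"z":-0.06,"wx":0,"wy":0,"wz":0,"fingers":0.4},{"x":0,"y":0,"z":-0.06,"wx":0,"wy":0,"wz":0,"fingers":0.4}]'
python3 - <<'E'
from h import *
delta([539.3,-14.2,81]); print(pose()[:3,3])
E
```

```text
time: 33.38
tool_pos: [409.1, 287.4, 18.1]
orientation: [-3.138, 0.003, 1.479]
ft_force: [-0.6, 0.3, 0.1]
opening: 88.2
time: 33.8
tool_pos: [411.2, 290.1, 21.5]
orientation: [3.139, -0.002, 1.481]
ft_force: [-0.7, 0.0, 0.9]
opening: 56.8
time: 34.13
tool_pos: [410.5, 289.8, 20.7]
orientation: [3.141, -0.0, 1.481]
ft_force: [-0.5, -0.9, 5.5]
opening: 45.7
time: 34.55
tool_pos: [408.8, 288.6, 140.1]
orientation: [-3.139, 0.002, 1.481]
ft_force: [1.2, -1.0, -1.7]
opening: 45.0
time: 34.88
tool_pos: [411.4, 290.3, 202.7]
orientation: [3.138, -0.003, 1.481]
ft_force: [-0.6, 0.0, -2.0]
opening: 45.2
shift [-0.2922  0.1543  0.1214] yaw [ 3.138e+00 -3.000e-03  1.481e+00]
[411.4067489  290.33398609 202.66301806]
```

```bash

python3 -m crank '[{"x":-0.015,"y":0.008,"z":0,"wx":0,"wy":0,"wz":0,"fingers":0.4},{"x":-0.043,"y":0.023,"z":0,"wx":0,"wy":0,"wz":0,"fingers":0.4},{"x":-0.073,"y":0.039,"z":0,"wx":0,"wy":0,"wz":0,"fingers":0.4},{"x":-0.103,"y":0.055,"z":0,"wx":0,"wy":0,"wz":0,"fingers":0.4},{"x":-0.133,"y":0.071,"z":0,"wx":0,"wy":0,"wz":0,"fingers":0.4}]'
python3 -m crank '[{"x":-0.03,"y":0.016,"z":0,"wx":0,"wy":0,"wz":0,"fingers":0.4},{"x":-0.06,"y":0.032,"z":0,"wx":0,"wy":0,"wz":0,"fingers":0.4},{"x":-0.09,"y":0.048,"z":0,"wx":0,"wy":0,"wz":0,"fingers":0.4},{"x":-0.12,"y":0.064,"z":0,"wx":0,"wy":0,"wz":0,"fingers":0.4},{"x":-0.145,"y":0.077,"z":0,"wx":0,"wy":0,"wz":0,"fingers":0.4}]'
python3 -m crank '[{"x":-0.0135,"y":0.007,"z":0.0,"wx":0,"wy":0,"wz":0,"fingers":0.4},{"x":-0.0135,"y":0.007,"z":0.02,"wx":0,"wy":0,"wz":0,"fingers":0.4},{"x":-0.0135,"y":0.007,"z":0.035,"wx":0,"wy":0,"wz":0,"fingers":0.4},{"x":-0.0135,"y":0.007,"z":0.04,"wx":0,"wy":0,"wz":0,"fingers":0.4},{"x":-0.0135,"y":0.007,"z":0.04,"wx":0,"wy":0,"wz":0,"fingers":0.4}]'
python3 -m crank '[{"x":0,"y":0,"z":0.02,"wx":0,"wy":0,"wz":0,"fingers":0.4},{"x":0,"y":0,"z":0.04,"wx":0,"wy":0,"wz":0,"fingers":0.4},{"x":0,"y":0,"z":0.055,"wx":0,"wy":0,"wz":0,"fingers":0.4},{"x":0,"y":0,"z":0.06,"wx":0,"wy":0,"wz":0,"fingers":0.4},{"x":0,"y":0,"z":0.06,"wx":0,"wy":0,"wz":0,"fingers":0.4}]'
python3 -m crank '[{"x":0,"y":0,"z":0,"wx":0,"wy":0,"wz":0,"fingers":0.4},{"x":0,"y":0,"z":0,"wx":0,"wy":0,"wz":0,"fingers":0.4},{"x":0,"y":0,"z":0,"wx":0,"wy":0,"wz":0,"fingers":0.4},{"x":0,"y":0,"z":0,"wx":0,"wy":0,"wz":0,"fingers":0.4}]'
python3 - <<'E'
from h import *
print(pose()[:3,3]);delta([539.3,-14.2,81.5])
E
```

```text
time: 35.3
tool_pos: [467.6, 149.0, 197.3]
orientation: [-3.138, 0.001, 1.482]
ft_force: [0.8, 0.2, -1.6]
opening: 45.2
time: 35.72
tool_pos: [531.6, -2.8, 197.2]
orientation: [-3.137, 0.001, 1.48]
ft_force: [0.5, -0.3, -0.8]
opening: 45.2
time: 36.13
tool_pos: [535.3, -14.7, 156.0]
orientation: [-3.134, 0.0, 1.481]
ft_force: [-0.3, -0.4, -1.4]
opening: 45.2
time: 36.55
tool_pos: [536.9, -14.3, 98.6]
orientation: [-3.138, 0.0, 1.481]
ft_force: [-0.5, 0.2, -0.6]
opening: 45.2
time: 36.88
tool_pos: [539.3, -14.8, 101.4]
orientation: [3.139, 0.0, 1.481]
ft_force: [-0.8, -0.2, -0.5]
opening: 45.2
[539.29523102 -14.82905787 101.39883484]
shift [ 0.0006 -0.0001  0.0199] yaw [3.139 0.    1.481]
```

```bash

python3 -m crank '[{"x":0.0005,"y":0,"z":0.005,"wx":0,"wy":0,"wz":0,"fingers":0.4},{"x":0.0005,"y":0,"z":0.011,"wx":0,"wy":0,"wz":0,"fingers":0.4},{"x":0.0005,"y":0,"z":0.015,"wx":0,"wy":0,"wz":0,"fingers":0.4},{"x":0.0005,"y":0,"z":0.0175,"wx":0,"wy":0,"wz":0,"fingers":0.4},{"x":0.0005,"y":0,"z":0.0175,"wx":0,"wy":0,"wz":0,"fingers":0.4}]'
python3 -m crank '[{"x":0,"y":0,"z":0.001,"wx":0,"wy":0,"wz":0,"fingers":0.4},{"x":0,"y":0,"z":0.0015,"wx":0,"wy":0,"wz":0,"fingers":0.4},{"x":0,"y":0,"z":0.0015,"wx":0,"wy":0,"wz":0,"fingers":0.4}]'

```

```text
time: 37.3
tool_pos: [537.9, -14.3, 82.0]
orientation: [-3.14, 0.0, 1.481]
ft_force: [-0.1, -0.0, -1.0]
opening: 45.1
time: 37.55
tool_pos: [538.3, -14.3, 81.8]
orientation: [-3.141, 0.0, 1.481]
ft_force: [-3.5, -0.0, 4.7]
opening: 45.0
```

```bash

python3 -m crank '[{"x":0,"y":0,"z":0,"wx":0,"wy":0,"wz":0,"fingers":0.6},{"x":0,"y":0,"z":0,"wx":0,"wy":0,"wz":0,"fingers":0.75},{"x":0,"y":0,"z":0,"wx":0,"wy":0,"wz":0,"fingers":0.75},{"x":0,"y":0,"z":0,"wx":0,"wy":0,"wz":0,"fingers":0.75},{"x":0,"y":0,"z":-0.005,"wx":0,"wy":0,"wz":0,"fingers":0.75}]'
python3 -m crank '[{"x":0,"y":0,"z":-0.02,"wx":0,"wy":0,"wz":0,"fingers":0.75},{"x":0,"y":0,"z":-0.05,"wx":0,"wy":0,"wz":0,"fingers":0.75},{"x":0,"y":0,"z":-0.085,"wx":0,"wy":0,"wz":0,"fingers":0.75},{"x":0,"y":0,"z":-0.12,"wx":0,"wy":0,"wz":0,"fingers":1},{"x":0,"y":0,"z":-0.12,"wx":0,"wy":0,"wz":0,"fingers":1}]'
python3 -m crank '[{"x":0.034,"y":-0.0155,"z":0,"wx":0,"wy":0,"wz":0,"fingers":1},{"x":0.068,"y":-0.031,"z":0,"wx":0,"wy":0,"wz":0,"fingers":1},{"x":0.102,"y":-0.0465,"z":0,"wx":0,"wy":0,"wz":0,"fingers":1},{"x":0.136,"y":-0.062,"z":0,"wx":0,"wy":0,"wz":0,"fingers":1},{"x":0.170,"y":-0.0775,"z":0,"wx":0,"wy":0,"wz":0,"fingers":1}]'
python3 - <<'E'
from h import *
print(pose()[:3,3]);delta([433.9,370.9,20])
c=shot('scene'); print('tray',tray(c,th=121)); caps(c,125,121); caps(c,64,121)
E
```

```text
time: 37.97
tool_pos: [537.5, -14.2, 85.2]
orientation: [-3.139, 0.0, 1.481]
ft_force: [-0.3, -0.6, -0.3]
opening: 66.3
time: 38.38
tool_pos: [543.3, -14.6, 214.8]
orientation: [3.128, -0.0, 1.481]
ft_force: [1.9, -0.1, 0.7]
opening: 77.6
time: 38.8
tool_pos: [475.7, 163.3, 206.2]
orientation: [3.141, -0.0, 1.48]
ft_force: [0.3, 0.6, -0.5]
opening: 88.1
[475.65910922 163.25564013 206.21378716]
shift [ 0.203  -0.0605  0.1862] yaw [ 3.141 -0.     1.48 ]
tray (array([540.29318199,  -9.63290235,  79.64728877]), np.float64(16.660919835483543), array([327.08084449, 211.87332647]))
cap [313.7 183.9] 164 [534.1 -65.5  20.4] 0.62
cap [464.7 273.5] 206 [470.7 377.2  19.1] 0.67
cap [176.8 393.6] 259 [1109.9  113.2   18. ] 4.23
cap [242.2 393.3] 297 [1016.5  209.1   19.9] 5.24
cap [313.7 183.9] 164 [501.8 -98.2  21.7] 0.65
cap [464.7 273.5] 206 [434.5 371.6  20.3] 0.71
cap [176.8 393.6] 259 [1112.8   91.5   19.1] 4.49
cap [242.2 393.3] 297 [1013.8  193.3   21.1] 5.56
```

```bash

python3 -m crank '[{"x":0.04,"y":-0.012,"z":0,"wx":0,"wy":0,"wz":0,"fingers":1},{"x":0.08,"y":-0.024,"z":0,"wx":0,"wy":0,"wz":0,"fingers":1},{"x":0.12,"y":-0.036,"z":0.005,"wx":0,"wy":0,"wz":0,"fingers":1},{"x":0.16,"y":-0.048,"z":0.01,"wx":0,"wy":0,"wz":0,"fingers":1},{"x":0.198,"y":-0.059,"z":0.02,"wx":0,"wy":0,"wz":0,"fingers":1}]'
python3 -m crank '[{"x":0.004,"y":-0.001,"z":0.03,"wx":0,"wy":0,"wz":0,"fingers":1},{"x":0.004,"y":-0.001,"z":0.06,"wx":0,"wy":0,"wz":0,"fingers":1},{"x":0.004,"y":-0.001,"z":0.07,"wx":0,"wy":0,"wz":0,"fingers":1},{"x":0.004,"y":-0.001,"z":0.07,"wx":0,"wy":0,"wz":0,"fingers":1},{"x":0.004,"y":-0.001,"z":0.07,"wx":0,"wy":0,"wz":0,"fingers":1}]'
python3 - <<'E'
from h import *
print(pose()[:3,3]);delta([433.9,370.9,20])
E
```

```text
time: 39.27
tool_pos: [435.6, 366.7, 187.2]
orientation: [3.139, -0.002, 1.481]
ft_force: [0.2, -0.2, 0.7]
opening: 88.0
time: 39.68
tool_pos: [434.8, 367.8, 115.9]
orientation: [-3.14, 0.001, 1.48]
ft_force: [-0.0, -0.5, 1.0]
opening: 88.1
[434.78127287 367.80429295 115.87136876]
shift [ 0.0031 -0.001   0.0959] yaw [-3.14e+00  1.00e-03  1.48e+00]
```

```bash

python3 -m crank '[{"x":0.002,"y":-0.001,"z":0.02,"wx":0,"wy":0,"wz":0,"fingers":1},{"x":0.002,"y":-0.001,"z":0.055,"wx":0,"wy":0,"wz":0,"fingers":1},{"x":0.002,"y":-0.001,"z":0.08,"wx":0,"wy":0,"wz":0,"fingers":1},{"x":0.002,"y":-0.001,"z":0.096,"wx":0,"wy":0,"wz":0,"fingers":1},{"x":0.002,"y":-0.001,"z":0.097,"wx":0,"wy":0,"wz":0,"fingers":1}]'
python3 -m crank '[{"x":0,"y":0,"z":0,"wx":0,"wy":0,"wz":0,"fingers":0.4},{"x":0,"y":0,"z":0,"wx":0,"wy":0,"wz":0,"fingers":0.4},{"x":0,"y":0,"z":0,"wx":0,"wy":0,"wz":0,"fingers":0.4},{"x":0,"y":0,"z":0,"wx":0,"wy":0,"wz":0,"fingers":0.4},{"x":0,"y":0,"z":0,"wx":0,"wy":0,"wz":0,"fingers":0.4}]'
python3 -m crank '[{"x":0,"y":0,"z":0,"wx":0,"wy":0,"wz":0,"fingers":0.4},{"x":0,"y":0,"z":0,"wx":0,"wy":0,"wz":0,"fingers":0.4},{"x":0,"y":0,"z":0,"wx":0,"wy":0,"wz":0,"fingers":0.4},{"x":0,"y":0,"z":0,"wx":0,"wy":0,"wz":0,"fingers":0.4}]'
python3 -m crank '[{"x":0,"y":0,"z":-0.005,"wx":0,"wy":0,"wz":0,"fingers":0.4},{"x":0,"y":0,"z":-0.02,"wx":0,"wy":0,"wz":0,"fingers":0.4},{"x":0,"y":0,"z":-0.05,"wx":0,"wy":0,"wz":0,"fingers":0.4},{"x":0,"y":0,"z":-0.085,"wx":0,"wy":0,"wz":0,"fingers":0.4},{"x":0,"y":0,"z":-0.12,"wx":0,"wy":0,"wz":0,"fingers":0.4}]'
python3 -m crank '[{"x":0,"y":0,"z":-0.03,"wx":0,"wy":0,"wz":0,"fingers":0.4},{"x":0,"y":0,"z":-0.05,"wx":0,"wy":0,"wz":0,"fingers":0.4},{"x":0,"y":0,"z":-0.06,"wx":0,"wy":0,"wz":0,"fingers":0.4},{"x":0,"y":0,"z":-0.06,"wx":0,"wy":0,"wz":0,"fingers":0.4}]'
python3 - <<'E'
from h import *
delta([543.9,37.6,81]); print(pose()[:3,3])
E
```

```text
time: 40.1
tool_pos: [433.6, 369.1, 17.8]
orientation: [-3.139, 0.002, 1.479]
ft_force: [-1.0, -0.8, 0.7]
opening: 88.3
time: 40.52
tool_pos: [435.1, 371.3, 20.7]
orientation: [3.14, -0.002, 1.481]
ft_force: [0.1, -0.2, -0.2]
opening: 57.0
time: 40.85
tool_pos: [434.3, 370.8, 19.8]
orientation: [3.141, -0.0, 1.481]
ft_force: [-1.1, -0.5, 5.2]
opening: 45.1
time: 41.27
tool_pos: [432.8, 369.6, 138.9]
orientation: [-3.139, 0.002, 1.481]
ft_force: [0.9, 0.2, -1.5]
opening: 45.4
time: 41.6
tool_pos: [435.3, 371.5, 201.9]
orientation: [3.138, -0.003, 1.481]
ft_force: [-0.6, -0.1, -0.7]
opening: 45.5
shift [-0.3232  0.1377  0.1203] yaw [ 3.138e+00 -3.000e-03  1.481e+00]
[435.3004164  371.53970901 201.91057219]
```

```bash

python3 -m crank '[{"x":-0.015,"y":0.0065,"z":0,"wx":0,"wy":0,"wz":0,"fingers":0.4},{"x":-0.045,"y":0.0195,"z":0,"wx":0,"wy":0,"wz":0,"fingers":0.4},{"x":-0.077,"y":0.033,"z":0,"wx":0,"wy":0,"wz":0,"fingers":0.4},{"x":-0.110,"y":0.0475,"z":0,"wx":0,"wy":0,"wz":0,"fingers":0.4},{"x":-0.143,"y":0.062,"z":0,"wx":0,"wy":0,"wz":0,"fingers":0.4}]'
python3 -m crank '[{"x":-0.033,"y":0.0145,"z":0,"wx":0,"wy":0,"wz":0,"fingers":0.4},{"x":-0.066,"y":0.0285,"z":0,"wx":0,"wy":0,"wz":0,"fingers":0.4},{"x":-0.099,"y":0.0425,"z":0,"wx":0,"wy":0,"wz":0,"fingers":0.4},{"x":-0.132,"y":0.057,"z":0,"wx":0,"wy":0,"wz":0,"fingers":0.4},{"x":-0.16,"y":0.069,"z":0,"wx":0,"wy":0,"wz":0,"fingers":0.4}]'
python3 -m crank '[{"x":-0.019,"y":0.008,"z":0.0,"wx":0,"wy":0,"wz":0,"fingers":0.4},{"x":-0.019,"y":0.008,"z":0.02,"wx":0,"wy":0,"wz":0,"fingers":0.4},{"x":-0.019,"y":0.008,"z":0.035,"wx":0,"wy":0,"wz":0,"fingers":0.4},{"x":-0.019,"y":0.008,"z":0.04,"wx":0,"wy":0,"wz":0,"fingers":0.4},{"x":-0.019,"y":0.008,"z":0.04,"wx":0,"wy":0,"wz":0,"fingers":0.4}]'
python3 -m crank '[{"x":0,"y":0,"z":0.02,"wx":0,"wy":0,"wz":0,"fingers":0.4},{"x":0,"y":0,"z":0.04,"wx":0,"wy":0,"wz":0,"fingers":0.4},{"x":0,"y":0,"z":0.055,"wx":0,"wy":0,"wz":0,"fingers":0.4},{"x":0,"y":0,"z":0.06,"wx":0,"wy":0,"wz":0,"fingers":0.4},{"x":0,"y":0,"z":0.06,"wx":0,"wy":0,"wz":0,"fingers":0.4}]'
python3 -m crank '[{"x":0,"y":0,"z":0,"wx":0,"wy":0,"wz":0,"fingers":0.4},{"x":0,"y":0,"z":0,"wx":0,"wy":0,"wz":0,"fingers":0.4},{"x":0,"y":0,"z":0,"wx":0,"wy":0,"wz":0,"fingers":0.4},{"x":0,"y":0,"z":0,"wx":0,"wy":0,"wz":0,"fingers":0.4}]'
python3 - <<'E'
from h import *
print(pose()[:3,3]);delta([543.9,37.6,81])
c=shot('scene'); print('ring',ring(c,[539.7,-14])); caps(c,125,121)
E
```

```text
time: 42.02
tool_pos: [481.5, 220.7, 196.2]
orientation: [-3.138, 0.002, 1.482]
ft_force: [-0.6, 0.0, -1.2]
opening: 45.4
time: 42.43
tool_pos: [536.1, 54.6, 196.2]
orientation: [-3.137, 0.001, 1.48]
ft_force: [0.3, -0.6, -0.1]
opening: 45.2
time: 42.85
tool_pos: [540.6, 37.1, 155.0]
orientation: [-3.134, 0.001, 1.481]
ft_force: [-0.6, 0.2, -1.6]
opening: 45.7
time: 43.27
tool_pos: [542.1, 37.7, 97.5]
orientation: [-3.138, 0.0, 1.482]
ft_force: [0.2, -1.2, -0.0]
opening: 45.6
time: 43.6
tool_pos: [544.5, 37.4, 100.4]
orientation: [3.139, -0.0, 1.481]
ft_force: [-0.0, -0.1, -2.2]
opening: 45.4
[544.48019785  37.41453946 100.39465464]
shift [ 0.0001 -0.0006  0.0194] yaw [ 3.139 -0.     1.481]
ring (array([539.44177324, -13.9783823 ,  95.08310209]), np.float64(1.6520044927137505), 340)
cap [315.7 184.6] 203 [533.  -60.3  23.5] 4.43
cap [176.8 393.3] 272 [1109.3  112.9   18.2] 4.21
cap [242.4 393.5] 313 [1017.4  209.2   20.7] 5.65
```

```bash
python3 - <<'E'
from h import *
c=shot('scene'); save(c,'s2.png',(240,130,410,280),4)
E
```

```text
(no output)
```

View pics/s2.png

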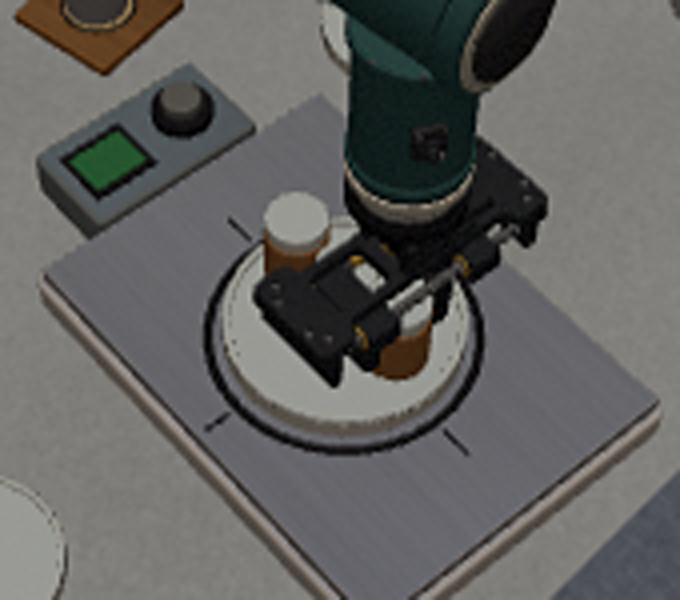

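The tray is still centred inside the ring. The first jar stands at crop (295,240), and the held jar is above its slot at (400,345). I set it down.

```bash

python3 -m crank '[{"x":0,"y":0,"z":0.005,"wx":0,"wy":0,"wz":0,"fingers":0.4},{"x":0,"y":0,"z":0.011,"wx":0,"wy":0,"wz":0,"fingers":0.4},{"x":0,"y":0,"z":0.015,"wx":0,"wy":0,"wz":0,"fingers":0.4},{"x":0,"y":0,"z":0.0175,"wx":0,"wy":0,"wz":0,"fingers":0.4},{"x":0,"y":0,"z":0.0175,"wx":0,"wy":0,"wz":0,"fingers":0.4}]'
python3 -m crank '[{"x":0,"y":0,"z":0.001,"wx":0,"wy":0,"wz":0,"fingers":0.4},{"x":0,"y":0,"z":0.0015,"wx":0,"wy":0,"wz":0,"fingers":0.4},{"x":0,"y":0,"z":0.0015,"wx":0,"wy":0,"wz":0,"fingers":0.4}]'

```

```text
time: 44.12
tool_pos: [543.1, 37.3, 81.1]
orientation: [-3.14, 0.0, 1.481]
ft_force: [-0.2, 0.0, -0.4]
opening: 45.4
time: 44.37
tool_pos: [543.4, 37.3, 80.8]
orientation: [-3.141, 0.0, 1.481]
ft_force: [-3.5, -1.1, 5.8]
opening: 45.2
```

```bash

python3 -m crank '[{"x":0,"y":0,"z":0,"wx":0,"wy":0,"wz":0,"fingers":0.6},{"x":0,"y":0,"z":0,"wx":0,"wy":0,"wz":0,"fingers":0.75},{"x":0,"y":0,"z":0,"wx":0,"wy":0,"wz":0,"fingers":0.75},{"x":0,"y":0,"z":0,"wx":0,"wy":0,"wz":0,"fingers":0.75},{"x":0,"y":0,"z":-0.005,"wx":0,"wy":0,"wz":0,"fingers":0.75}]'
python3 -m crank '[{"x":0,"y":0,"z":-0.02,"wx":0,"wy":0,"wz":0,"fingers":0.75},{"x":0,"y":0,"z":-0.05,"wx":0,"wy":0,"wz":0,"fingers":0.75},{"x":0,"y":0,"z":-0.085,"wx":0,"wy":0,"wz":0,"fingers":0.75},{"x":0,"y":0,"z":-0.12,"wx":0,"wy":0,"wz":0,"fingers":0},{"x":0,"y":0,"z":-0.14,"wx":0,"wy":0,"wz":0,"fingers":0}]'
python3 -m crank '[{"x":-0.03,"y":0,"z":-0.025,"wx":0,"wy":0,"wz":0,"fingers":0},{"x":-0.06,"y":-0.001,"z":-0.05,"wx":0,"wy":0,"wz":0,"fingers":0},{"x":-0.09,"y":-0.002,"z":-0.075,"wx":0,"wy":0,"wz":0,"fingers":0},{"x":-0.12,"y":-0.002,"z":-0.1,"wx":0,"wy":0,"wz":0,"fingers":0},{"x":-0.146,"y":-0.002,"z":-0.11,"wx":0,"wy":0,"wz":0,"fingers":0}]'
python3 -m crank '[{"x":0,"y":0,"z":0,"wx":0,"wy":0,"wz":0,"fingers":0},{"x":0,"y":0,"z":0,"wx":0,"wy":0,"wz":0,"fingers":0},{"x":0,"y":0,"z":0,"wx":0,"wy":0,"wz":0,"fingers":0},{"x":0,"y":0,"z":0,"wx":0,"wy":0,"wz":0,"fingers":0}]'
python3 - <<'E'
from h import *
print(pose()[:3,3]); c=shot('wrist'); save(c,'w8.png',(200,0,440,240),2.4)
caps(c,125,165)
for th in(150,165,180): print('tray',tray(c,th=th))
print('ring',darkring(c,[540,-14.5],60))
delta([484.9,-237.4,150])
E
```

```text
time: 44.78
tool_pos: [542.7, 37.3, 84.2]
orientation: [-3.14, 0.0, 1.481]
ft_force: [-0.2, 0.4, 0.0]
opening: 66.4
time: 45.2
tool_pos: [545.3, 37.4, 229.9]
orientation: [3.136, -0.001, 1.481]
ft_force: [1.7, 0.2, 1.0]
opening: 54.8
time: 45.62
tool_pos: [529.4, -109.8, 340.0]
orientation: [3.135, 0.001, 1.481]
ft_force: [1.3, 0.2, 0.4]
opening: 21.4
time: 45.95
tool_pos: [527.9, -106.8, 333.9]
orientation: [-3.139, -0.001, 1.482]
ft_force: [0.0, -0.2, -0.9]
opening: 0.6
[ 527.92844403 -106.80877617  333.87794116]
cap [318.  347.7] 1203 [ 507.5 -356.6   30. ] 3.78
tray (array([539.05261682, -15.63042408,  85.11702807]), np.float64(0.4736295281887939), array([319.42327937,  86.41641682]))
tray (array([538.96702446, -15.35749493,  84.41869984]), np.float64(0.47806793985838736), array([319.33303917,  86.28891453]))
tray (array([538.76339574, -15.26674326,  83.83757802]), np.float64(0.4977502438576401), array([319.22028845,  86.35764804]))
ring (array([539.58950095, -15.15220668,  94.74369105]), np.float64(0.77639279107205), 1041)
shift [-0.1341 -0.0309  0.1838] yaw [-3.139e+00 -1.000e-03  1.482e+00]
```

View pics/w8.png

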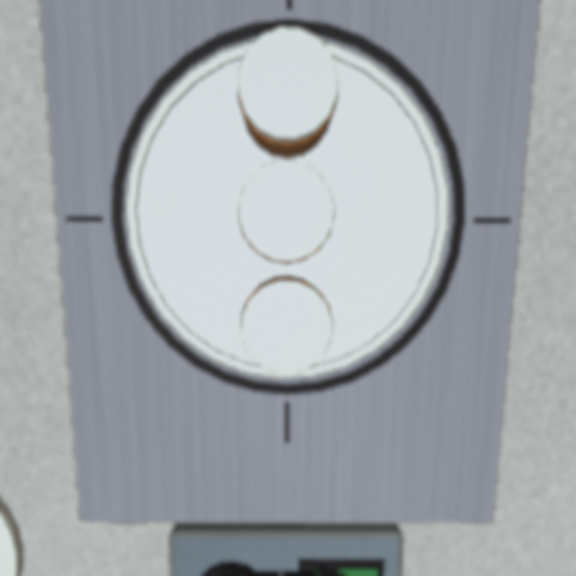

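All three jars stand upright in the tray, and the tray is within 0.7 mm of the ring centre. Now the second key press.

```bash

python3 -m crank '[{"x":-0.03,"y":-0.007,"z":0.0,"wx":0,"wy":0,"wz":0,"fingers":0},{"x":-0.06,"y":-0.014,"z":0.01,"wx":0,"wy":0,"wz":0,"fingers":0},{"x":-0.09,"y":-0.021,"z":0.03,"wx":0,"wy":0,"wz":0,"fingers":0},{"x":-0.115,"y":-0.028,"z":0.05,"wx":0,"wy":0,"wz":0,"fingers":0},{"x":-0.133,"y":-0.031,"z":0.08,"wx":0,"wy":0,"wz":0,"fingers":0}]'
python3 -m crank '[{"x":0,"y":0,"z":0.04,"wx":0,"wy":0,"wz":0,"fingers":0},{"x":0,"y":0,"z":0.08,"wx":0,"wy":0,"wz":0,"fingers":0},{"x":0,"y":0,"z":0.115,"wx":0,"wy":0,"wz":0,"fingers":0},{"x":0,"y":0,"z":0.14,"wx":0,"wy":0,"wz":0,"fingers":0},{"x":0,"y":0,"z":0.16,"wx":0,"wy":0,"wz":0,"fingers":0}]'
python3 -m crank '[{"x":0,"y":0,"z":0,"wx":0,"wy":0,"wz":0,"fingers":0},{"x":0,"y":0,"z":0,"wx":0,"wy":0,"wz":0,"fingers":0},{"x":0,"y":0,"z":0,"wx":0,"wy":0,"wz":0,"fingers":0},{"x":0,"y":0,"z":0,"wx":0,"wy":0,"wz":0,"fingers":0}]'
cat >> h.py <<'E'
def trayarc(c,mk=(539.5,-13.95)):
    "gap check: radius of the tray's outer edge seen per direction, from bright-to-grey transition, scene view with jars on"
    hsv=cv2.cvtColor(c['color'],cv2.COLOR_RGB2HSV); m=(hsv[:,:,2]>121)&(hsv[:,:,1]<40)
    v,u=np.where(m); P=ray(c,np.c_[u,v],66)[:,:2]; d=P-mk; r=np.hypot(*d.T); a=np.degrees(np.arctan2(d[:,1],d[:,0]))//30
    return {int(k*30):round(float(r[(a==k)&(r<105)].max()),1) for k in np.unique(a)}
E
python3 - <<'E'
from h import *
print(pose()[:3,3]); delta([484.9,-237.4,72])
print(trayarc(shot('scene')))
E
```

```text
time: 46.42
tool_pos: [486.0, -238.8, 255.9]
orientation: [3.139, 0.002, 1.482]
ft_force: [0.5, -0.5, -0.3]
opening: 0.4
time: 46.83
tool_pos: [483.5, -235.2, 91.1]
orientation: [-3.136, -0.002, 1.482]
ft_force: [0.7, 0.2, 0.1]
opening: 0.7
time: 47.17
tool_pos: [487.2, -237.9, 97.1]
orientation: [3.139, 0.001, 1.481]
ft_force: [0.3, -0.2, 0.5]
opening: 0.3
[ 487.19806357 -237.89313555   97.11431754]
shift [ 0.0003 -0.0024  0.0251] yaw [3.139e+00 1.000e-03 1.481e+00]
{-180: 84.2, -150: 104.7, -120: 104.5, -90: 83.3, -60: 84.4, -30: 84.2, 0: 85.0, 30: 83.9, 60: 87.0, 90: 84.4, 120: 84.8, 150: 82.9}
```

```bash

python3 -m crank '[{"x":0,"y":-0.0015,"z":0.008,"wx":0,"wy":0,"wz":0,"fingers":0},{"x":0,"y":-0.0015,"z":0.016,"wx":0,"wy":0,"wz":0,"fingers":0},{"x":0,"y":-0.0015,"z":0.022,"wx":0,"wy":0,"wz":0,"fingers":0},{"x":0,"y":-0.0015,"z":0.025,"wx":0,"wy":0,"wz":0,"fingers":0},{"x":0,"y":-0.0015,"z":0.025,"wx":0,"wy":0,"wz":0,"fingers":0}]'
python3 -m crank '[{"x":0,"y":0,"z":0.0015,"wx":0,"wy":0,"wz":0,"fingers":0},{"x":0,"y":0,"z":0.003,"wx":0,"wy":0,"wz":0,"fingers":0},{"x":0,"y":0,"z":0.0045,"wx":0,"wy":0,"wz":0,"fingers":0},{"x":0,"y":0,"z":0.005,"wx":0,"wy":0,"wz":0,"fingers":0}]'

```

```text
time: 47.63
tool_pos: [483.1, -236.9, 68.7]
orientation: [-3.139, -0.001, 1.481]
ft_force: [0.9, 0.7, -0.2]
opening: 0.3
time: 47.97
tool_pos: [484.3, -237.5, 65.3]
orientation: [3.141, 0.0, 1.481]
ft_force: [-1.0, -0.3, 2.4]
opening: 0.3
```

```bash

python3 -m crank '[{"x":0,"y":0,"z":0.0015,"wx":0,"wy":0,"wz":0,"fingers":0},{"x":0,"y":0,"z":0.003,"wx":0,"wy":0,"wz":0,"fingers":0},{"x":0,"y":0,"z":0.004,"wx":0,"wy":0,"wz":0,"fingers":0},{"x":0,"y":0,"z":0.004,"wx":0,"wy":0,"wz":0,"fingers":0},{"x":0,"y":0,"z":0.004,"wx":0,"wy":0,"wz":0,"fingers":0}]'
python3 - <<'E'
from h import *
print(trayarc(shot('scene')))
E
```

```text
time: 48.38
tool_pos: [484.4, -237.6, 61.5]
orientation: [3.141, 0.0, 1.481]
ft_force: [-0.7, 0.9, 3.5]
opening: 0.3
{-180: 84.2, -150: 104.7, -120: 104.5, -90: 83.3, -60: 84.4, -30: 84.2, 0: 85.0, 30: 83.9, 60: 87.0, 90: 84.4, 120: 84.8, 150: 82.9}
```

```bash

python3 -m crank '[{"x":0,"y":0,"z":0.0005,"wx":0,"wy":0,"wz":0,"fingers":0},{"x":0,"y":0,"z":0.001,"wx":0,"wy":0,"wz":0,"fingers":0},{"x":0,"y":0,"z":0.001,"wx":0,"wy":0,"wz":0,"fingers":0}]'
python3 -m crank '[{"x":0,"y":0,"z":-0.02,"wx":0,"wy":0,"wz":0,"fingers":0},{"x":0,"y":0,"z":-0.055,"wx":0,"wy":0,"wz":0,"fingers":0},{"x":0,"y":0,"z":-0.09,"wx":0,"wy":0,"wz":0,"fingers":0},{"x":0,"y":0,"z":-0.125,"wx":0,"wy":0,"wz":0,"fingers":0},{"x":0,"y":0,"z":-0.16,"wx":0,"wy":0,"wz":0,"fingers":0}]'
python3 -m crank '[{"x":0,"y":0,"z":-0.03,"wx":0,"wy":0,"wz":0,"fingers":0},{"x":0,"y":0,"z":-0.04,"wx":0,"wy":0,"wz":0,"fingers":0},{"x":0,"y":0,"z":-0.04,"wx":0,"wy":0,"wz":0,"fingers":0},{"x":0,"y":0,"z":-0.04,"wx":0,"wy":0,"wz":0,"fingers":0},{"x":0,"y":0,"z":-0.04,"wx":0,"wy":0,"wz":0,"fingers":0}]'
python3 - <<'E'
from h import *
c=shot('scene');print(trayarc(c)); save(c,'s3.png',(190,100,450,380),2.1)
E
```

```text
time: 48.68
tool_pos: [484.3, -237.6, 61.3]
orientation: [3.141, 0.0, 1.481]
ft_force: [-3.1, 1.6, 9.9]
opening: 0.4
time: 49.1
tool_pos: [483.8, -237.1, 221.0]
orientation: [-3.141, -0.0, 1.481]
ft_force: [-0.0, -0.8, -0.7]
opening: 0.3
time: 49.52
tool_pos: [482.9, -236.7, 257.4]
orientation: [-3.138, -0.002, 1.481]
ft_force: [-0.0, -0.8, 0.4]
opening: 0.5
{-180: 84.2, -150: 104.7, -120: 104.5, -90: 83.3, -60: 84.4, -30: 84.2, 0: 85.0, 30: 83.9, 60: 86.0, 90: 84.4, 120: 84.8, 150: 82.9}
```

View pics/s3.png

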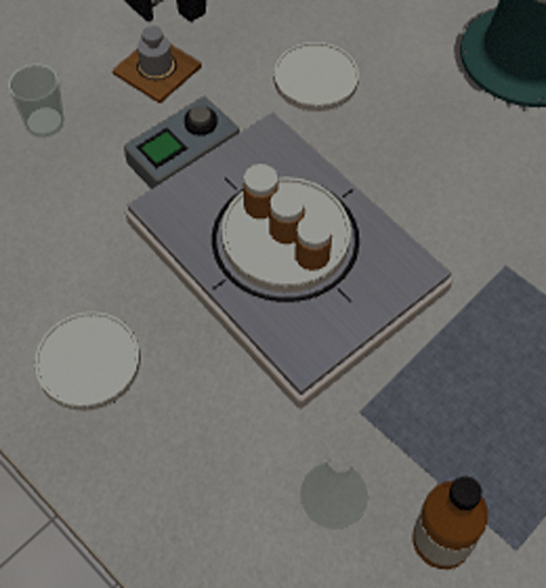

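The final view shows the three jars upright at crop (261,190), (287,217) and (314,246). The tray is centred, the weight stands on its block at (155,50), the mat is empty, and the bottle, flask and beaker are in place. I hand the job in.

```bash
python3 -c "from plant import manip; print(manip.close_job())"
```

```text
the job is handed in; nothing more can be done
None
```

The balance was readied and all three jars weighed, in the order asked, and the job was handed in at about 50 s of robot time; no verdict was reported.

- **Check weight:** it had been left on the platform, so I moved it to its block. It stands upright inside the circle.
- **Tray:** I tapped it along the platform without lifting it: from the right, then on its left flank, then on its right flank. It ended under 1 mm from the ring centre, with a gap visible all round.
- **Tare and weighing:** I pressed the key down to its stop (about 9 N) with the tray empty. I then stood the jars in a row in the tray and pressed the key to its stop again (about 10 N).

**Last checks:**
- After the jars went in, the wrist camera put the tray about 0.7 mm from the ring centre.
- After the second press, the scene camera showed the tray edge 83–86 mm from the ring centre in every direction I could measure. Two directions were blocked by a jar cap, and I ignored those readings.
- The two cameras differed by about 1.3 mm in absolute position but agreed to within about 1 mm on the tray relative to the ring.
- I saw no knock to the tray, and the bottle, flask and beaker were left alone.
- The first set of moves was refused because the rows lacked some keys; nothing moved, and I sent full rows after that.

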